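# Thread check of stool spindles at the clinic counter

## Robot

A 7-joint arm with a two-finger parallel gripper is mounted at the origin on the work surface. World frame = base frame: x ahead of the robot, y to its left, z up, the work surface at z = 0. Lengths are in m, angles in degrees, forces in N, time in s.
With the tool pointing down it reaches from about 0.425 to 0.875 m from the base axis. Payload 4.7 kg.
Tool frame: the origin (TCP) lies between the finger pads; the fingertips stand env.tip_reach ahead of it and the grasp point (between the pads) lies 2 mm behind it (env.tip_reach is the distance from the TCP to the fingertips, in m); z points along the fingers, y is the line along which they close (so a half turn about z gives the same grasp; the last joint's range is limited). The gripper opens to 87 mm and grips with 3 to 60 N. Pads are 19 mm wide; open, the fingers measure 117 mm over their backs; the gripper's body (75 mm by 190 mm) begins 51 mm behind the grasp point.
Start: joints at [-73.276, 18.392, -4.016, 83.108, 1.295, 78.541, -3.26], TCP at [0.178, 0.625, 0.24] pointing down, gripper open.
Joint ranges: [-163.93, 163.93], [-17.29, 119.83], [-79.2, 71.16], [3.27, 140.29], [-89.18, 269.18], [5.43, 117.66], [-154.24, 154.24]. Speed limits (degrees/s): [147.25, 147.25, 180, 180, 180, 180, 180].

## Interface

Orientations are given as [roll, pitch, yaw] about the fixed x, y, z axes, in that order (R = Rz(yaw) Ry(pitch) Rx(roll)).
In Python, from cell import env, read_camera gives the robot as it stands. The module is installed in compiled form; this text tells all that it offers.
- The arm moves only by the shell command python3 -m handwheel 'ROWS' [FORCE]. ROWS is rows parted by semicolons, their numbers by spaces, 1 to 8 of them, each of 5 numbers: dx, dy, dz in m, then a turn about the tool's z in degrees, then the finger opening in m; each row is the pose to reach, as a shift and turn from the pose commanded when the command began, along the tool's axes at that moment; what a row does not reach only later rows make up. A row lasts 1/12 s, in which the tool goes at most 0.0417 m and 7.16 degrees, less where a joint would pass 70% of its speed; a pose out of reach is approached as far as the arm can. The fingers move at their own pace and stop on an object; FORCE is the grip in N (left out, the last holds). Time passes only in rows, so rows that do not move let the fingers close. It prints the time, the measured TCP pose, the force, the opening and the grip force at its end.
- env.get_obs(): the state, without advancing time (a new reading comes with each control period).
- read_camera(name): name is "scene" or "top" or "wrist"; returns a dict with "color" (480x640x3 uint8, blue, green, red), "fx", "fy", "cx", "cy" (pixels), "world_from_camera" (4x4, takes a point from camera to world coordinates). Camera axes: x right, y down, z forward; pixel columns grow to the right and rows downward; lengths in m; the calibration is good to about 2 mm. A picture is of the moment at which its call begins. There is no depth.
- env.sign_off(): hands the job in; it is judged then, once.
The state is a dict: "time_s": time; "qpos": joint angles; "joint_velocities": joint speeds; "effort": joint torques, N m; "tool_pos": TCP position; "tool_rot": TCP orientation; "force": force on the tool from outside, world axes, zero at the start; "wrist_torque": the same for the moment, N m; "grip_width": finger opening in m; "grasp_force": force on a finger pad.
Only numpy, scipy, OpenCV 4.12 (cv2) and the standard library are available. Lean on these libraries where they do the work, as an engineer would, in place of code of your own. Each camera call takes 0.05 s, during which the arm holds its last target. There are 200 camera calls.

## Task

The lifting spindles of the treatment stools are due for a thread check: lay every spindle on the counter across the bed of the vise, side by side, and crank the vise until its jaw grips them all by their ends. Then take the coarse comb leaf (the longer one) and seat it flat in the thread from above on each spindle in turn, thinnest first and thickest last, teeth fully down, holding it there for a second. Put the leaf back upright in its slot, then crank the vise well open again and leave the spindles lying loose on its bed for collection; leave the fine leaf, the bottles and the tape roll alone.

Things in the scene. Friction and masses are not known exactly. Their poses are not given: they have to be found in the camera images.
- spindle_thin: Thinnest spindle: metal, 120 long along its own x, lying level. Coarse thread of outer diameter 24, root diameter 15, between square end blocks (12 long, 40 x 40 across: it rests with its axis 20 above its support). Ridges at 12 pitch, 4.5 deep, x = -46..46; grooves at x = 0, +-12, +-24, +-36. Same end for end and in quarter turns. About 300 g. Origin at its centre. May be absent.
- spindle_mid: Middle spindle: metal, 120 long along its own x, lying level. Coarse thread of outer diameter 30, root diameter 21, between square end blocks (12 long, 40 x 40 across: it rests with its axis 20 above its support). Ridges at 12 pitch, 4.5 deep, x = -46..46; grooves at x = 0, +-12, +-24, +-36. Same end for end and in quarter turns. About 380 g. Origin at its centre. May be absent.
- spindle_thick: Thickest spindle: metal, 120 long along its own x, lying level. Coarse thread of outer diameter 36, root diameter 27, between square end blocks (12 long, 40 x 40 across: it rests with its axis 20 above its support). Ridges at 12 pitch, 4.5 deep, x = -46..46; grooves at x = 0, +-12, +-24, +-36. Same end for end and in quarter turns. About 460 g. Origin at its centre. May be absent.
- coarse_leaf: The coarse (longer) comb leaf, steel, 120 g, standing in one of the two slots: blade 60 long (own x), 10 thick (own y), with 5 pointed 90-degree teeth, 5 high, at 12 pitch (x = 0, +-12, +-24) along its lower edge. Origin at the middle of the line of tooth tips, z up. Fully seated, the tips rest on the thread's root: the origin lies half the root diameter above the spindle's axis.
- leaf_grip (a point): where to grip the coarse leaf: 48 above its tooth tips, on a neck 24 (leaf's x) by 12 (leaf's y) that runs from 28 to 63 above the tips; grip across the 12. On top, from 63 to 73, a black head 26 x 26, wider than the neck, keeps the leaf from sliding down out of the fingers
- fine_leaf: The fine (shorter) comb leaf, to be left in its slot: like the other, but its blade is 36 long, with teeth at 7 pitch. Origin at the middle of the tooth tips.
- stand: White stand of the leaves, fixed, 90 (x) by 107 (y) by 26 high, with two slots along its x, centred at y = +35 and -35, each 76 long, 13 wide, 20 deep (floor at z = 6). Origin at the middle of its underside.
- slot_a (a point): centre of the slot floor at the stand's y = +35, 6 above the counter
- slot_b (a point): centre of the slot floor at the stand's y = -35, 6 above the counter
- vise: Grey bench vise, fixed; origin on the counter under the bed's middle. Flat bed, top at z = 16, 220 along x. Jaws 210 wide along x, tops at z = 50 to 52. Fixed jaw's face at y = +60; the moving jaw's face slides from y = -92 (open) toward +y. Spindles lie along the vise's y, room for three at x = -65, 0, +65. A gear housing (100 x 70, 62 high, centre y = -205) carries the crank.
- jaw: The moving jaw; origin at the lower middle of its gripping face, 16 above the counter. In the vise's frame its y is -92 fully open and about -60 when it grips the 120 long spindles
- crank (a joint): The vise's crank, about a vertical axis; rad, 0 fully open, grows clockwise seen from above. Clockwise closes: the jaw advances 6 mm per rad and grips at about 5.3 rad; the crank starts at 0 to 0.7. About 4 N at the knob turns it; it stiffens once the jaw grips, and stays where it is left: press on to some 10 N at the knob to clamp. Back near 0 it is open again.
- crank_axis (a point): point on the crank's vertical axis, 76 above the counter, level with the underside of the knob
- knob_mid (a point): middle of the crank's upright knob, a free-spinning black cylinder, 20 in diameter, from 76 to 120 above the counter, 50 from the crank axis
- dropper_1: bystander: small dropper bottle, 32 in diameter, 75 high; origin at the middle of its underside
- dropper_2: bystander: small dropper bottle, 32 in diameter, 75 high; origin at the middle of its underside
- tape_roll: bystander: roll of paper tape, 70 in diameter, 24 high; origin at the middle of its underside

How it is judged:
By the outcome, as a careful person would: the job done as asked, in the order asked, and still so for the second after the job is handed in, with the robot touching nothing.
Of spindle_thin, spindle_mid, spindle_thick only 2 to 3 are there at a start; the rules pass over those that are not, and their reading is None.
At some moment in a run one of spindle_thin, spindle_mid, spindle_thick may be knocked a few centimetres aside while the robot is not near it.
Once in a run the grip may slacken for a moment while it holds something.
It also fails if it takes over 210 s, if anything falls off the work surface, if the arm or the gripper's body presses on something with over 40 N, if the wrist force passes 120 N, or if a joint passes its speed limit or range.

## Working session

There is one attempt and no reset: what is moved stays moved. The work goes in short steps, Python scripts to look and compute and a shell command to move; the robot and the scene stay as the last step left them, time stands still between calls to the robot, and variables do not carry over. Pictures are saved under pics/ and viewed, at most 14 in all, crops included, and the job is handed in when it is done.

```bash
mkdir -p pics
python3 - <<'E'
from cell import env, read_camera
import cv2,numpy as np
np.set_printoptions(precision=4,suppress=True)
for n in ("scene","top"):
    d=read_camera(n); cv2.imwrite(f"pics/{n}0.png",d["color"]); print(n,d["fx"],d["fy"],d["cx"],d["cy"]); print(d["world_from_camera"])
o=env.get_obs(); print(o, env.tip_reach)
E
```

```text
scene 556.780119244109 556.780119244109 317.9963249581591 246.10935254328228
[[ 0.8076  0.3096 -0.5019  1.1041]
 [ 0.5897 -0.4287  0.6844 -0.7352]
 [-0.0033 -0.8487 -0.5288  0.6216]
 [ 0.      0.      0.      1.    ]]
top 454.69403464484134 454.69403464484134 319.63430818394215 233.69584169581782
[[-0.0123 -0.9989  0.0463  0.5698]
 [-0.9999  0.0127  0.0079 -0.0389]
 [-0.0084 -0.0462 -0.9989  1.0549]
 [ 0.      0.      0.      1.    ]]
{'time_s': 0.1, 'qpos': array([-73.2762,  18.4327,  -4.0136,  83.1681,   1.2957,  78.5416,
        -3.2588]), 'joint_velocities': array([-0.0541, -0.0547, -0.0535, -0.1037, -0.0127,  0.0397, -0.0051]), 'effort': array([ -0.0006, -49.2569,  -0.406 , -31.3399,  -0.0641,   0.0395,
         0.0001]), 'tool_pos': array([0.1782, 0.6246, 0.2386]), 'tool_rot': array([-179.9029,    0.0068,  164.0854]), 'force': array([ 0.028 ,  0.4506, -0.3506]), 'wrist_torque': array([-0.0267,  0.003 , -0.0078]), 'grasp_force': 0.0, 'grip_width': 0.08672154971417656} 0.017
```

View pics/top0.png

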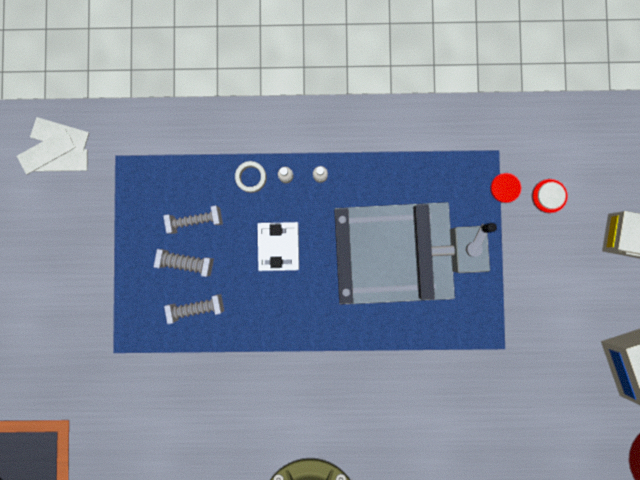

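View pics/scene0.png

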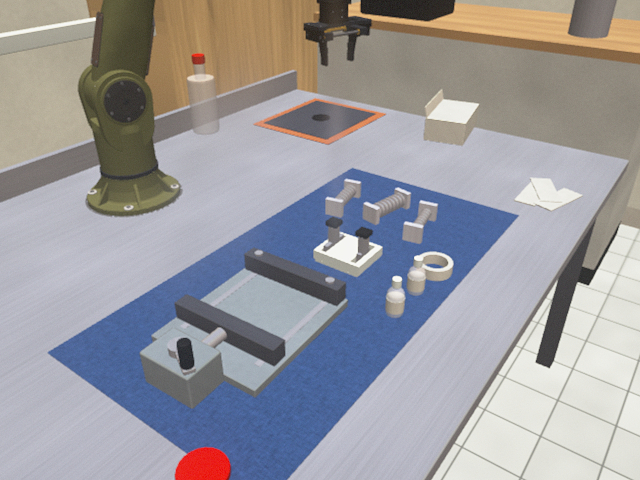

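Spindles are at about (192,219), (183,263) and (193,309) in the top view. The stand is at (278,247), the fixed jaw at (344,255), the moving jaw at (424,252) and the knob at (489,228). The middle spindle looks thickest. Next I'll measure them and zoom in.

```bash
cat > h.py <<'E'
from cell import env, read_camera
import cv2,numpy as np
np.set_printoptions(precision=4,suppress=True)
def ray(d,u,v,z):
    "pixels -> world points on the plane of height z"
    u,v=np.atleast_1d(u).astype(float),np.atleast_1d(v).astype(float)
    M=d["world_from_camera"]; r=np.stack([(u-d["cx"])/d["fx"],(v-d["cy"])/d["fy"],np.ones_like(u)],-1)@M[:3,:3].T
    return M[:3,3]+r*((z-M[2,3])/r[:,2])[:,None]
def rects(d,mask,zs,amin=20,box=None):
    "min-area rects of mask blobs on plane zs: centre, sides (long first), angle of long side"
    out=[]
    for c in cv2.findContours(mask.astype(np.uint8),cv2.RETR_EXTERNAL,cv2.CHAIN_APPROX_NONE)[0]:
        if cv2.contourArea(c)<amin: continue
        m=c[:,0].mean(0)
        if box and not(box[0]<m[0]<box[2] and box[1]<m[1]<box[3]): continue
        p=ray(d,c[:,0,0],c[:,0,1],zs)[:,:2]
        (cx,cy),(w,h),a=cv2.minAreaRect((p*1000).astype(np.float32))
        if w<h: w,h,a=h,w,a+90
        out.append((m.round(1),np.array([cx,cy]).round(1),round(w,1),round(h,1),round((a+90)%180-90,1)))
    return out
def to_tool(dp,o=None):
    "world shift -> tool axes"
    from scipy.spatial.transform import Rotation as R
    o=o or env.get_obs(); return R.from_euler("xyz",o["tool_rot"],degrees=True).inv().apply(dp)
E
python3 - <<'E'
from h import *
d=read_camera("top"); im=d["color"]; hsv=cv2.cvtColor(im,cv2.COLOR_BGR2HSV)
nb=~((hsv[...,1]>110)&(hsv[...,0]>95)&(hsv[...,0]<125))
for r in rects(d,nb,0.03,40,(118,158,500,350)): print(*r)
print('dark')
for r in rects(d,im.max(2)<75,0.05,20,(118,158,500,350)): print(*r)
c=im[200:330,150:305]; cv2.imwrite("pics/c1.png",cv2.resize(c,None,fx=4.5,fy=4.5,interpolation=cv2.INTER_CUBIC))
E
```

```text
[319.5 239.5] [614.3 -23.4] 1477.1 1087.6 89.0
dark
[275.8 261.7] [556.2  66.1] 26.5 19.8 89.3
[454.4 261.8] [ 551.4 -325.9] 41.8 8.8 -1.5
[453. 238.] [ 602.  -324.5] 42.4 8.6 2.9
[275.4 229.5] [626.9  66.6] 24.5 20.0 89.3
[488.5 227.3] [ 625.5 -404.4] 32.6 19.8 -76.7
[417.3 252.2] [ 573.7 -245.8] 202.9 6.9 2.1
```

View pics/c1.png

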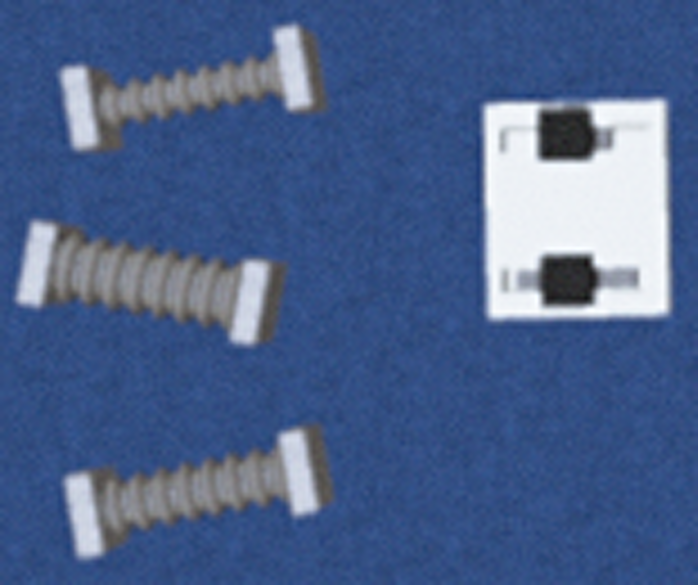

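The thinnest spindle is at the top of the crop (190,90), the thickest in the middle (150,280) and the mid one at the bottom (200,490). The coarse (longer) leaf is in the lower slot, at (570,280).

```bash
python3 - <<'E'
from h import *
d=read_camera("top"); im=d["color"].astype(int); 
def comps(mask,z,amin,box):
    n,l,s,c=cv2.connectedComponentsWithStats(mask.astype(np.uint8),connectivity=8); o=[]
    for i in range(1,n):
        u,v=c[i]
        if s[i,4]>=amin and box[0]<u<box[2] and box[1]<v<box[3]: o.append((v,u,s[i,4],*ray(d,u,v,z)[0][:2]))
    return np.array(sorted(o))
b=comps(im.min(2)>185,0.04,15,(150,200,225,330)); print("blocks\n",b)
# pair along image rows
for i in range(0,6,2):
    p,q=b[i:i+2,3:]; e=p-q; print("centre",(p+q)/2*1000,"len",np.linalg.norm(e)*1000,"axis deg",np.degrees(np.arctan2(e[1],e[0]))%180)
print("stand",rects(d,im.min(2)>185,0.026,200,(250,215,305,280)))
print("heads",rects(d,im.max(2)<60,0.079,20,(250,215,305,280)))
print("knob",rects(d,im.max(2)<45,0.120,10,(470,215,500,260)))
sat=im.max(2)-im.min(2)
for r in rects(d,(im.max(2)<100)&(sat<25),0.051,200,(325,195,460,310)): print("jaw",*r)
print("im jaw",im[250,330:352].tolist()[::3], im[255,410:440:3].tolist())
print("vise all",rects(d,(sat<45),0.016,2000,(325,195,500,310)))
E
python3 -m handwheel '0 0 0 7.1 .087;0 0 0 14.2 .087;0 0 0 21.3 .087;0 0 0 28.4 .087;0 0 0 35.5 .087;0 0 0 42.6 .087;0 0 0 49.7 .087;0 0 0 56.8 .087'
```

```text
blocks
 [[214.6575 214.4932  73.       0.6626   0.2044]
 [223.4648 167.3099  71.       0.6442   0.3105]
 [258.1806 157.7639  72.       0.5666   0.3316]
 [266.8243 204.9595  74.       0.5461   0.2259]
 [304.4211 215.8421  76.       0.4624   0.2017]
 [314.1096 168.2466  73.       0.4422   0.3077]]
centre [653.3721 257.4172] len 107.66070351915846 axis deg 99.8585440467687
centre [556.3693 278.7443] len 107.69811521887826 axis deg 78.99596826179521
centre [452.3185 254.7073] len 107.92513450035898 axis deg 100.78578061525742
stand [(array([277.6, 244.2]), array([590.9,  64.8]), 108.2, 88.6, -0.3)]
heads [(array([275.6, 262. ]), array([555.5,  63.1]), 21.5, 17.1, 89.3), (array([275.3, 229.6]), array([625.3,  63.6]), 23.7, 19.4, 89.3)]
knob [(array([488.9, 227.5]), array([ 621.5, -378.4]), 26.7, 14.4, 89.3)]
jaw [343.4 255.7] [567.7 -82.7] 209.5 28.9 2.1
jaw [423.2 252. ] [ 574.4 -258.3] 209.4 34.1 2.2
im jaw [[122, 72, 44], [129, 76, 51], [87, 56, 40], [82, 69, 66], [79, 70, 65], [83, 71, 69], [78, 69, 65], [152, 142, 128]] [[166, 155, 138], [164, 156, 138], [69, 63, 56], [72, 63, 61], [83, 74, 69], [87, 74, 70], [78, 66, 64], [88, 78, 76], [129, 128, 128], [125, 125, 125]]
vise all []
time_s: 0.87
tool_pos: [0.1782, 0.6249, 0.2393]
tool_rot: [-180.0, 0.0, 106.9]
force: [-0.2, 0.8, 0.9]
grip_width: 0.0872
grasp_force: 0.0
```

Block spacing of 108 mm and jaw width of 210 mm match the description. The vise x axis is turned about 2.1°, with its origin near (0.570, -0.157). I'll fetch the thin spindle first.

```bash
cat >> h.py <<'E'
def go(x,y,z,yaw):
    "print the shift in tool axes and the turn to a world pose"
    o=env.get_obs(); p=o["tool_pos"]; w=(o["tool_rot"][2]-yaw+180)%360-180
    t=to_tool(np.array([x,y,z])-p,o); print("shift",t,"turn",round(w,1),"dist",round(np.linalg.norm(t),3),"rows",int(np.ceil(max(np.linalg.norm(t)/.0417,abs(w)/7.16))))
def spindles(d=None):
    d=d or read_camera("top"); n,l,s,c=cv2.connectedComponentsWithStats((d["color"].min(2)>185).astype(np.uint8))
    b=sorted([(c[i][1],*ray(d,*c[i],.04)[0][:2]) for i in range(1,n) if s[i,4]>15 and 120<c[i][0]<235 and 195<c[i][1]<345])
    b=np.array(b)[:,1:]; 
    for i in range(0,len(b)-1,2):
        e=b[i]-b[i+1]; print("spindle",(b[i]+b[i+1])/2,"len",np.linalg.norm(e).round(4),"yaw",np.degrees(np.arctan2(e[1],e[0])).round(1)%180)
V0=np.array([.5704,-.1571]); VA=np.radians(2.1)
def vise(x,y):
    return V0+np.array([np.cos(VA)*x-np.sin(VA)*y,np.sin(VA)*x+np.cos(VA)*y])
E
python3 -m handwheel '-.26 .185 0 7 .087;-.26 .185 0 7 .087;-.26 .185 0 7 .087;-.26 .185 0 7 .087;-.26 .185 0 7 .087;-.26 .185 0 7 .087;-.26 .185 0 7 .087;-.26 .185 0 7 .087'
python3 -c "
from h import *
spindles(); go(.6534,.2574,.12,99.9)"
```

```text
time_s: 1.53
tool_pos: [0.4362, 0.4276, 0.2397]
tool_rot: [179.9, 0.1, 100.0]
force: [-0.2, -0.6, -0.3]
grip_width: 0.0867
grasp_force: 0.0
spindle [0.6535 0.2575] len 0.1078 yaw 100.1
spindle [0.5566 0.2788] len 0.1078 yaw 79.0
spindle [0.452  0.2547] len 0.1079 yaw 100.5
shift [-0.1984  0.1813  0.1215] turn -0.3 dist 0.295 rows 8
```

```bash
python3 -m handwheel '-.198 .181 .121 0 .087;-.198 .181 .121 0 .087;-.198 .181 .121 0 .087;-.198 .181 .121 0 .087;-.198 .181 .121 0 .087;-.198 .181 .121 0 .087;-.198 .181 .121 0 .087;-.198 .181 .121 0 .087'
python3 -c "
from h import *
go(.6534,.2574,.022,99.9)
d=read_camera('wrist'); cv2.imwrite('pics/w1.png',d['color']); print(d['fx'],d['cx'],d['cy']); print(d['world_from_camera'])"
```

```text
time_s: 2.25
tool_pos: [0.6493, 0.2594, 0.1139]
tool_rot: [-179.8, 0.5, 99.7]
force: [-0.6, -2.2, -1.1]
grip_width: 0.0872
grasp_force: 0.0
shift [-0.0019  0.004   0.092 ] turn -0.2 dist 0.092 rows 3
362.9963665916842 315.54152969249964 241.90355280552362
[[ 0.9857  0.1626  0.0441  0.6367]
 [ 0.1685 -0.9483 -0.269   0.3326]
 [-0.0019  0.2725 -0.9621  0.2577]
 [ 0.      0.      0.      1.    ]]
```

View pics/w1.png

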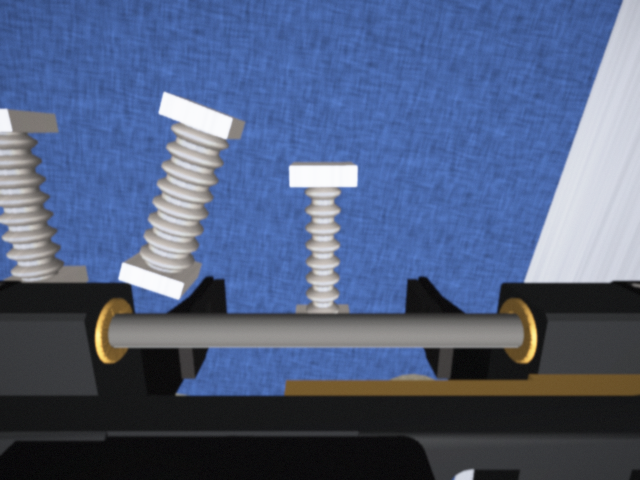

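The thin spindle runs up column 322, midway between the fingers. I'll descend and grip it.

```bash
python3 -m handwheel '-.002 .004 .05 0 .087;-.002 .004 .085 0 .087;-.002 .004 .092 0 .087;-.002 .004 .092 0 .087;-.002 .004 .092 0 .02;-.002 .004 .092 0 .02;-.002 .004 .092 0 .02;-.002 .004 .092 0 .02' 50
python3 -m handwheel '0 0 0 0 .01;0 0 0 0 .01;0 0 0 0 .01;0 0 0 0 .01' 50
python3 -c "
from h import *
print(vise(.065,-.005)); go(*vise(.065,-.005),.16,92.1)"
```

```text
time_s: 2.97
tool_pos: [0.6513, 0.2689, 0.0294]
tool_rot: [179.8, -0.1, 100.3]
force: [-0.5, 0.6, -0.6]
grip_width: 0.0682
grasp_force: 0.0
time_s: 3.3
tool_pos: [0.65, 0.2681, 0.0268]
tool_rot: [180.0, -0.0, 100.3]
force: [0.2, 0.3, 0.4]
grip_width: 0.0415
grasp_force: 0.0
[ 0.6355 -0.1597]
shift [-0.4183 -0.0905 -0.1333] turn 8.2 dist 0.448 rows 11
```

```bash
python3 -m handwheel '-.011 0 .004 0 .04;-.011 0 .004 0 .04;-.011 0 .004 0 .01;-.011 0 .004 0 .01;-.011 0 .004 0 .01;-.011 0 .004 0 .01;-.011 0 .004 0 .01;-.011 0 .004 0 .01' 50
python3 -c "
from h import *
go(*vise(.065,-.005),.16,92.1)"
```

```text
time_s: 3.97
tool_pos: [0.6523, 0.2575, 0.0227]
tool_rot: [179.9, -0.0, 100.3]
force: [1.7, 0.6, -1.4]
grip_width: 0.0212
grasp_force: 50.0
shift [-0.4075 -0.0909 -0.1374] turn 8.2 dist 0.44 rows 11
```

```bash
python3 -m handwheel '0 0 -.03 0 .01;0 0 -.07 0 .01;0 0 -.11 0 .01;0 0 -.137 0 .01;-.03 -.007 -.137 0 .01;-.07 -.016 -.137 0 .01;-.11 -.025 -.137 0 .01;-.15 -.034 -.137 0 .01'
python3 -m handwheel '-.04 -.009 0 1 .01;-.08 -.018 0 2 .01;-.12 -.026 0 3 .01;-.16 -.036 0 5 .01;-.2 -.045 0 6 .01;-.235 -.053 0 8 .01;-.257 -.057 0 8.2 .01;-.257 -.057 0 8.2 .01'
python3 -m handwheel '0 0 0 0 .01;0 0 0 0 .01;0 0 0 0 .01;0 0 0 0 .01'
python3 -c "
from h import *
go(*vise(.065,-.005),.04,92.1)
d=read_camera('top');cv2.imwrite('pics/t2.png',cv2.resize(d['color'][160:320,310:510],None,fx=3,fy=3,interpolation=cv2.INTER_CUBIC))
spindles(d)"
```

```text
time_s: 4.63
tool_pos: [0.6436, 0.1024, 0.1586]
tool_rot: [-179.9, -0.0, 100.4]
force: [0.6, -0.9, -4.4]
grip_width: 0.0213
grasp_force: 50.0
time_s: 5.3
tool_pos: [0.632, -0.1684, 0.1589]
tool_rot: [-179.8, 0.3, 91.5]
force: [-0.4, -1.1, -3.4]
grip_width: 0.0216
grasp_force: 50.0
time_s: 5.63
tool_pos: [0.6352, -0.1571, 0.1591]
tool_rot: [-180.0, -0.1, 92.3]
force: [1.2, 0.7, -4.7]
grip_width: 0.0212
grasp_force: 50.0
shift [-0.0027  0.0003  0.1191] turn 0.2 dist 0.119 rows 3
spindle [0.5567 0.2788] len 0.1077 yaw 79.0
spindle [0.452  0.2549] len 0.1079 yaw 100.6
```

View pics/t2.png

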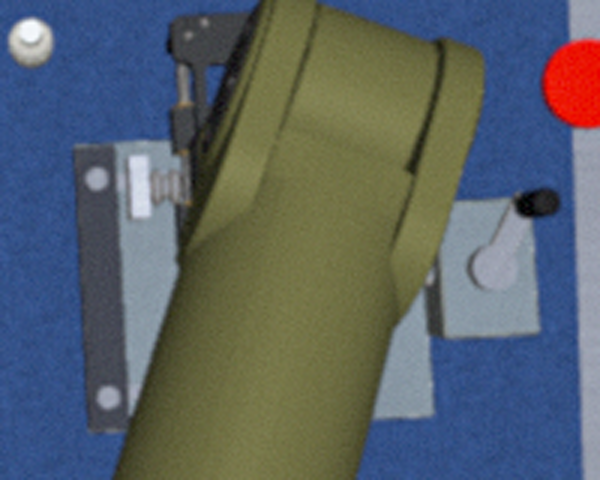

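The spindle is held between the jaws, its far end block at (140,185), 12 mm or so off the fixed jaw in this raised view. I'll lower it and release.

```bash
python3 -m handwheel '-.003 0 .04 0 .01;-.003 0 .08 0 .01;-.003 0 .105 0 .01;-.003 0 .115 0 .01;-.003 0 .119 0 .01;-.003 0 .119 0 .01;-.003 0 .119 0 .01;-.003 0 .12 0 .01'
python3 -m handwheel '0 0 0 0 .05;0 0 0 0 .05;0 0 0 0 .05;0 0 0 0 .05;0 0 -.03 0 .05;0 0 -.07 0 .05;0 0 -.11 0 .05;0 0 -.14 0 .05'
python3 -c "
from h import *
spindles();go(.5567,.2788,.14,79)"
```

```text
time_s: 6.35
tool_pos: [0.6372, -0.163, 0.0421]
tool_rot: [179.7, 0.1, 92.1]
force: [-0.9, 0.3, -3.3]
grip_width: 0.0215
grasp_force: 50.0
time_s: 7.02
tool_pos: [0.6361, -0.1632, 0.1836]
tool_rot: [179.8, 0.0, 92.1]
force: [1.3, -0.7, 0.9]
grip_width: 0.0492
grasp_force: 0.0
spindle [0.5565 0.2789] len 0.1078 yaw 79.1
spindle [0.452  0.2549] len 0.1079 yaw 100.6
shift [ 0.4457 -0.0671  0.0482] turn 13.1 dist 0.453 rows 11
```

```bash
python3 -m handwheel '.04 -.006 0 1 .087;.08 -.012 0 2 .087;.12 -.018 0 4 .087;.16 -.024 0 5 .087;.2 -.03 0 7 .087;.24 -.036 0 9 .087;.28 -.042 0 11 .087;.32 -.048 0 13 .087'
python3 -c "
from h import *
go(.5565,.2789,.14,79)"
```

```text
time_s: 7.73
tool_pos: [0.5751, 0.1574, 0.1802]
tool_rot: [179.9, -0.1, 79.0]
force: [-0.1, 0.5, -0.3]
grip_width: 0.0858
grasp_force: 0.0
shift [ 0.1157 -0.0416  0.0403] turn -0.0 dist 0.129 rows 4
```

```bash
python3 -m handwheel '.04 -.015 0 0 .087;.08 -.03 0 0 .087;.11 -.041 0 0 .087;.116 -.042 .04 0 .087;.116 -.042 .06 0 .087;.116 -.042 .06 0 .087;.116 -.042 .06 0 .087;.116 -.042 .06 0 .087'
python3 -c "
from h import *
spindles();go(.5565,.2789,.022,79)"
```

```text
time_s: 8.4
tool_pos: [0.5576, 0.2768, 0.1213]
tool_rot: [179.9, -0.1, 79.0]
force: [0.8, 0.0, 0.8]
grip_width: 0.0871
grasp_force: 0.0
spindle [0.5042 0.2139] len 0.0881 yaw 16.0
shift [ 0.0014 -0.0021  0.0998] turn -0.0 dist 0.1 rows 3
```

```bash
python3 -m handwheel '.001 -.001 .035 0 .087;.001 -.001 .07 0 .087;.001 -.001 .095 0 .087;.001 -.001 .099 0 .087;.001 -.001 .099 0 .06;.001 -.001 .099 0 .01;.001 -.001 .099 0 .01;.001 -.001 .099 0 .01' 50
python3 -m handwheel '0 0 0 0 .01;0 0 0 0 .01;0 0 0 0 .01;0 0 0 0 .01' 50
python3 -c "
from h import *
go(*vise(0,-.005),.16,92.1)"
```

```text
time_s: 9.12
tool_pos: [0.5572, 0.2794, 0.0232]
tool_rot: [179.8, -0.2, 79.1]
force: [0.4, -0.1, 0.2]
grip_width: 0.0679
grasp_force: 0.0
time_s: 9.45
tool_pos: [0.5555, 0.2787, 0.0208]
tool_rot: [180.0, -0.0, 79.1]
force: [0.5, -0.2, 0.2]
grip_width: 0.0417
grasp_force: 0.0
shift [-0.4299  0.0983 -0.1393] turn -13.0 dist 0.462 rows 12
```

```bash
python3 -m handwheel '0 0 0 0 .01;0 0 0 0 .01;0 0 0 0 .01;0 0 -.03 0 .01;0 0 -.07 0 .01;0 0 -.11 0 .01;0 0 -.139 0 .01;0 0 -.139 0 .01' 50
python3 -m handwheel '-.04 .009 0 0 .01;-.08 .018 0 0 .01;-.12 .027 0 0 .01;-.16 .037 0 0 .01;-.2 .046 0 0 .01;-.24 .055 0 0 .01;-.28 .064 0 0 .01;-.3 .069 0 0 .01'
python3 -m handwheel '-.04 .009 0 -4 .01;-.08 .018 0 -7 .01;-.12 .027 0 -10 .01;-.13 .029 0 -13 .01;-.13 .029 0 -13 .01;-.13 .029 0 -13 .01;-.13 .029 0 -13 .01'
python3 -c "
from h import *
spindles();go(*vise(0,-.005),.04,92.1)"
```

```text
time_s: 10.12
tool_pos: [0.5584, 0.2801, 0.1661]
tool_rot: [179.6, -0.4, 79.1]
force: [2.1, 0.7, -2.7]
grip_width: 0.0334
grasp_force: 49.9
time_s: 10.78
tool_pos: [0.5639, -0.0363, 0.1576]
tool_rot: [-179.8, 0.2, 78.7]
force: [0.2, -1.6, -5.5]
grip_width: 0.0334
grasp_force: 49.9
time_s: 11.37
tool_pos: [0.5693, -0.1606, 0.1577]
tool_rot: [-179.8, -0.1, 92.1]
force: [-0.4, -0.0, -4.0]
grip_width: 0.0332
grasp_force: 49.9
spindle [0.4519 0.2549] len 0.1079 yaw 100.5
shift [-0.0022  0.0011  0.118 ] turn 0.1 dist 0.118 rows 3
```

```bash
python3 -m handwheel '-.002 .001 .04 0 .01;-.002 .001 .08 0 .01;-.002 .001 .105 0 .01;-.002 .001 .115 0 .01;-.002 .001 .119 0 .01;-.002 .001 .119 0 .01;-.002 .001 .12 0 .01;-.002 .001 .12 0 .01'
python3 -m handwheel '0 0 0 0 .055;0 0 0 0 .055;0 0 0 0 .055;0 0 0 0 .055;0 0 -.03 0 .055;0 0 -.07 0 .055;0 0 -.11 0 .055;0 0 -.14 0 .055'
python3 -c "
from h import *
go(.452,.2549,.18,100.5)"
```

```text
time_s: 12.08
tool_pos: [0.5731, -0.1643, 0.0416]
tool_rot: [179.8, 0.0, 92.1]
force: [-0.7, 0.1, -4.5]
grip_width: 0.0332
grasp_force: 49.9
time_s: 12.75
tool_pos: [0.5723, -0.1649, 0.1836]
tool_rot: [179.8, 0.0, 92.0]
force: [0.1, -0.4, 1.2]
grip_width: 0.0551
grasp_force: 0.0
shift [ 0.4239 -0.1053  0.0028] turn -8.5 dist 0.437 rows 11
```

```bash
python3 -m handwheel '.04 -.01 0 0 .087;.08 -.02 0 0 .087;.12 -.03 0 0 .087;.16 -.04 0 0 .087;.2 -.05 0 0 .087;.24 -.06 0 0 .087;.28 -.07 0 0 .087;.3 -.075 0 0 .087'
python3 -m handwheel '.04 -.01 0 -4 .087;.08 -.02 0 -7 .087;.12 -.03 .02 -8.5 .087;.124 -.031 .06 -8.5 .087;.124 -.031 .06 -8.5 .087;.124 -.031 .06 -8.5 .087;.124 -.031 .06 -8.5 .087;.124 -.031 .06 -8.5 .087'
python3 -c "
from h import *
go(.452,.2549,.021,100.5)"
```

```text
time_s: 13.42
tool_pos: [0.4838, 0.1386, 0.1804]
tool_rot: [179.9, -0.2, 92.4]
force: [0.7, 0.2, 0.2]
grip_width: 0.0864
grasp_force: 0.0
time_s: 14.08
tool_pos: [0.4521, 0.2548, 0.1217]
tool_rot: [179.8, -0.1, 100.4]
force: [0.5, -0.2, -0.5]
grip_width: 0.087
grasp_force: 0.0
shift [-0.     -0.0004  0.1007] turn -0.1 dist 0.101 rows 3
```

```bash
python3 -m handwheel '0 0 .035 0 .087;0 0 .07 0 .087;0 0 .095 0 .087;0 0 .1 0 .087;0 0 .1 0 .06;0 0 .1 0 .01;0 0 .1 0 .01;0 0 .1 0 .01' 50
python3 -m handwheel '0 0 0 0 .01;0 0 0 0 .01;0 0 0 0 .01;0 0 0 0 .01;0 0 0 0 .01;0 0 0 0 .01;0 0 0 0 .01;0 0 0 0 .01' 50
python3 -c "
from h import *
go(*vise(-.065,-.005),.16,92.1)"
```

```text
time_s: 14.75
tool_pos: [0.4515, 0.2565, 0.0216]
tool_rot: [179.8, -0.1, 100.6]
force: [-0.4, 0.4, -0.1]
grip_width: 0.0679
grasp_force: 0.0
time_s: 15.42
tool_pos: [0.4506, 0.2559, 0.0198]
tool_rot: [179.9, -0.0, 100.6]
force: [1.7, 0.2, -0.9]
grip_width: 0.0272
grasp_force: 49.9
shift [-0.4233 -0.0229 -0.1404] turn 8.5 dist 0.447 rows 11
```

```bash
python3 -m handwheel '0 0 -.03 0 .01;0 0 -.07 0 .01;0 0 -.11 0 .01;0 0 -.14 0 .01;-.03 -.002 -.14 0 .01;-.07 -.004 -.14 0 .01;-.11 -.006 -.14 0 .01;-.15 -.008 -.14 0 .01'
python3 -m handwheel '-.04 -.002 0 1 .01;-.08 -.004 0 2 .01;-.12 -.006 0 3 .01;-.16 -.008 0 4 .01;-.2 -.011 0 5 .01;-.24 -.013 0 7 .01;-.265 -.014 0 8.5 .01;-.273 -.015 0 8.5 .01'
python3 -m handwheel '0 0 0 0 .01;0 0 0 0 .01;0 0 0 0 .01;0 0 0 0 .01'
python3 -c "
from h import *
go(*vise(-.065,-.005),.037,92.1)"
```

```text
time_s: 16.08
tool_pos: [0.4683, 0.1051, 0.1587]
tool_rot: [-179.9, 0.0, 100.7]
force: [0.9, 0.1, -3.0]
grip_width: 0.0277
grasp_force: 49.9
time_s: 16.75
tool_pos: [0.5034, -0.17, 0.1589]
tool_rot: [-179.9, 0.2, 91.6]
force: [0.0, -0.3, -3.9]
grip_width: 0.0275
grasp_force: 49.9
time_s: 17.08
tool_pos: [0.505, -0.162, 0.1591]
tool_rot: [-180.0, -0.1, 92.3]
force: [0.4, 0.2, -4.2]
grip_width: 0.0271
grasp_force: 49.9
shift [-0.0027  0.0007  0.1221] turn 0.2 dist 0.122 rows 3
```

After placing it, I'll move clear toward the crank side and look.

```bash
python3 -m handwheel '-.001 0 .04 0 .01;-.001 0 .08 0 .01;-.001 0 .105 0 .01;-.001 0 .115 0 .01;-.001 0 .119 0 .01;-.001 0 .119 0 .01;-.001 0 .122 0 .01;-.001 0 .122 0 .01'
python3 -m handwheel '0 0 0 0 .055;0 0 0 0 .055;0 0 0 0 .055;0 0 0 0 .055;0 0 -.03 0 .055;0 0 -.07 0 .055;0 0 -.11 0 .055;0 0 -.14 0 .055'
python3 -m handwheel '.04 0 0 0 .055;.08 0 0 0 .055;.12 0 0 0 .055;.16 0 0 0 .055;.2 0 0 0 .055;.24 0 0 0 .055;.28 0 0 0 .055;.3 0 0 0 .055'
python3 -c "
from h import *
d=read_camera('top');cv2.imwrite('pics/t3.png',cv2.resize(d['color'][190:315,320:510],None,fx=4,fy=4,interpolation=cv2.INTER_CUBIC))
im=d['color']
n,l,s,c=cv2.connectedComponentsWithStats((im.min(2)>190).astype(np.uint8))
for i in range(1,n):
  if s[i,4]>15 and 340<c[i][0]<430 and 195<c[i][1]<315: print(c[i],s[i,4],ray(d,*c[i],.056)[0][:2])
print('knob',rects(d,im.max(2)<45,.12,10,(465,210,505,265)))"
```

```text
time_s: 17.75
tool_pos: [0.5066, -0.1654, 0.039]
tool_rot: [179.8, 0.0, 92.1]
force: [-0.2, 0.1, -3.8]
grip_width: 0.0276
grasp_force: 49.9
time_s: 18.42
tool_pos: [0.5059, -0.1661, 0.1811]
tool_rot: [179.8, 0.0, 92.0]
force: [1.6, 0.8, -0.1]
grip_width: 0.0545
grasp_force: 0.0
time_s: 19.08
tool_pos: [0.4934, 0.1404, 0.1782]
tool_rot: [179.9, -0.2, 92.4]
force: [1.0, 0.4, -0.3]
grip_width: 0.055
grasp_force: 0.0
[403.9643 222.8333] 84 [ 0.6377 -0.2167]
[354.8718 225.2821] 78 [ 0.6336 -0.1088]
[405.0465 251.5116] 86 [ 0.5746 -0.2178]
[355.8025 254.4321] 81 [ 0.5696 -0.1098]
[406.9878 282.2073] 82 [ 0.5076 -0.2206]
[357.7857 284.6905] 84 [ 0.5034 -0.1131]
knob [(array([488.5, 227.5]), array([ 621.5, -378.4]), 26.7, 14.4, 89.3)]
```

View pics/t3.png

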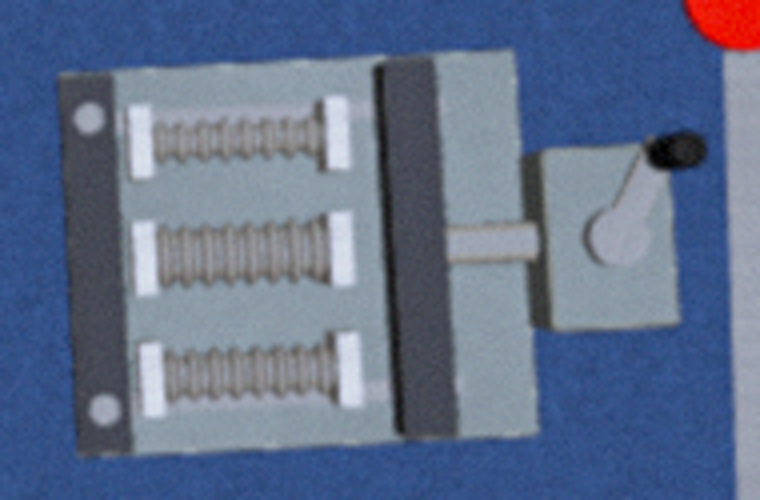

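All three spindles lie side by side between the jaws. The hub is at crop (617,237), the knob base at about (663,153) and the knob top at about (690,150). Next I'll locate the knob.

```bash
python3 -c "
from h import *
d=read_camera('top')
f=lambda u,v,z: ray(d,320+u/4,190+v/4,z)[0][:2]
a=vise(0,-.205); t=f(690,150,.12); b=f(663,153,.08); h=f(617,237,.075)
print('axis model',a,'hub',h,'knob top',t,'base',b)
for k in (t,b): print(np.linalg.norm(k-h),np.linalg.norm(k-a),np.degrees(np.arctan2(*(k-h)[::-1]))-2.1)
go(.6215,-.3855,.2,92.1)"
python3 -m handwheel '-.04 0 0 0 .06;-.08 0 0 0 .06;-.12 0 0 0 .06;-.16 0 0 0 .06;-.2 0 0 0 .06;-.24 0 0 0 .06;-.28 0 0 0 .06;-.32 0 0 0 .06'
```

```text
axis model [ 0.5779 -0.362 ] hub [ 0.5776 -0.3629] knob top [ 0.6214 -0.3866] base [ 0.6222 -0.387 ]
0.04981368327098225 0.049953454925722306 -30.546722289579073
0.05070232645947832 0.05084194799956715 -30.547178277158515
shift [-0.5303  0.1046 -0.0229] turn 0.4 dist 0.541 rows 13
time_s: 19.85
tool_pos: [0.5051, -0.1886, 0.1784]
tool_rot: [179.9, 0.0, 92.0]
force: [1.4, -0.2, 0.4]
grip_width: 0.06
grasp_force: 0.0
```

The axis is at (0.578, -0.3625), radius 50 mm as specified, and the knob's world angle is -28.4°.

```bash
python3 -m handwheel '-.03 .018 0 0 .06;-.06 .035 0 0 .06;-.09 .053 0 0 .06;-.12 .07 0 0 .06;-.15 .09 0 0 .06;-.18 .106 0 0 .06;-.195 .11 0 0 .06;-.195 .11 0 0 .06'
python3 -m handwheel '0 0 0 0 .06;0 0 0 0 .06;0 0 0 0 .06'
python3 -c "
from h import *
go(.6218,-.3863,.101,92.1)"
```

```text
time_s: 20.52
tool_pos: [0.6211, -0.3824, 0.1771]
tool_rot: [-179.9, 0.3, 91.8]
force: [-1.5, -0.1, -0.0]
grip_width: 0.06
grasp_force: 0.0
time_s: 20.77
tool_pos: [0.6229, -0.3748, 0.178]
tool_rot: [180.0, -0.1, 92.2]
force: [0.6, -0.5, -0.0]
grip_width: 0.0599
grasp_force: 0.0
shift [-0.0116 -0.0016  0.077 ] turn 0.1 dist 0.078 rows 2
```

```bash
python3 -m handwheel '-.011 -.001 .02 0 .06;-.011 -.001 .05 0 .06;-.011 -.001 .07 0 .06;-.011 -.001 .077 0 .06;-.011 -.001 .077 0 .06;-.011 -.001 .077 0 .06;-.011 -.001 .077 0 .01;-.011 -.001 .077 0 .01' 40
python3 -m handwheel '0 0 0 0 .01;0 0 0 0 .01;0 0 0 0 .01;0 0 0 0 .01;0 0 0 0 .01;0 0 0 0 .01' 40
python3 - <<'E'
from h import *
o=env.get_obs(); k=o["tool_pos"][:2]; a=np.array([.5778,-.3625]); e=k-a
th=np.arctan2(e[1],e[0]); print(k,np.linalg.norm(e),np.degrees(th))
def plan(th,step,n):
    for i in range(1,n+1):
        p=a+.05*np.array([np.cos(th-i*step),np.sin(th-i*step)]); print(i,to_tool(np.r_[p-k,0],o).round(4)[:2])
plan(th,np.radians(12.5),26)
E
```

```text
time_s: 21.43
tool_pos: [0.6233, -0.3876, 0.1028]
tool_rot: [179.8, 0.1, 92.1]
force: [0.1, -0.1, 0.3]
grip_width: 0.0531
grasp_force: 0.0
time_s: 21.93
tool_pos: [0.6232, -0.3872, 0.1007]
tool_rot: [179.9, 0.0, 92.1]
force: [2.3, -0.4, -0.1]
grip_width: 0.0188
grasp_force: 40.0
[ 0.6232 -0.3872] 0.051699181908334474 -28.518226068938578
1 [-0.0078 -0.008 ]
2 [-0.0149 -0.0163]
3 [-0.0201 -0.0259]
4 [-0.023  -0.0363]
5 [-0.0236 -0.0472]
6 [-0.0218 -0.058 ]
7 [-0.0178 -0.0681]
8 [-0.0116 -0.077 ]
9 [-0.0037 -0.0845]
10 [ 0.0057 -0.09  ]
11 [ 0.0161 -0.0934]
12 [ 0.0269 -0.0945]
13 [ 0.0377 -0.0932]
14 [ 0.048  -0.0896]
15 [ 0.0572 -0.0838]
16 [ 0.065  -0.0762]
17 [ 0.0709 -0.0671]
18 [ 0.0748 -0.0569]
19 [ 0.0763 -0.0461]
20 [ 0.0755 -0.0353]
21 [ 0.0723 -0.0248]
22 [ 0.067  -0.0154]
23 [ 0.0597 -0.0073]
24 [ 0.0509 -0.0009]
25 [0.0409 0.0034]
26 [0.0302 0.0054]
```

```bash
python3 -m handwheel '-.008 -.008 0 0 .01;-.015 -.016 0 0 .01;-.02 -.026 0 0 .01;-.023 -.036 0 0 .01;-.024 -.047 0 0 .01;-.022 -.058 0 0 .01;-.018 -.068 0 0 .01;-.012 -.077 0 0 .01'
python3 -m handwheel '0 0 0 0 .01;0 0 0 0 .01;0 0 0 0 .01'
python3 - <<'E'
from h import *
o=env.get_obs(); e=o["tool_pos"][:2]-[.5778,-.3625]; print(np.linalg.norm(e),np.degrees(np.arctan2(e[1],e[0])),o["force"])
d=read_camera("top"); im=d["color"].astype(int)
for r in rects(d,(im.max(2)<100)&(im.max(2)-im.min(2)<25),0.051,100,(325,195,460,310)): print("jaw",*r)
E
```

```text
time_s: 22.6
tool_pos: [0.5468, -0.4025, 0.1007]
tool_rot: [179.8, 0.1, 92.1]
force: [5.8, -0.9, -3.0]
grip_width: 0.019
grasp_force: 40.0
time_s: 22.85
tool_pos: [0.5453, -0.4012, 0.1005]
tool_rot: [-179.9, -0.1, 92.1]
force: [-1.8, 3.0, 2.5]
grip_width: 0.019
grasp_force: 40.0
0.05049270532204068 -130.00123665473552 [-1.8377  2.9936  2.4582]
jaw [453.9 249.8] [ 577.7 -325.3] 94.7 11.2 2.2
jaw [343.4 256. ] [567.2 -82.7] 207.2 28.4 2.2
jaw [418.8 251.9] [ 573.9 -250.1] 207.7 39.0 2.0
```

```bash
python3 -m handwheel '.008 -.007 0 0 .01;.017 -.013 0 0 .01;.028 -.016 0 0 .01;.038 -.017 0 0 .01;.049 -.016 0 0 .01;.06 -.013 0 0 .01;.069 -.007 0 0 .01;.077 .001 0 0 .01' 50
python3 -m handwheel '.006 .009 0 0 .01;.01 .019 0 0 .01;.011 .03 0 0 .01;.01 .041 0 0 .01;.01 .041 0 0 .01;.01 .041 0 0 .01'
python3 - <<'E'
from h import *
o=env.get_obs(); k=o["tool_pos"][:2]; a=np.array([.5778,-.3625]); e=k-a; th=np.degrees(np.arctan2(e[1],e[0])); print(np.linalg.norm(e),th,o["force"])
d=read_camera("top"); im=d["color"].astype(int)
for r in rects(d,(im.max(2)<100)&(im.max(2)-im.min(2)<25),0.051,200,(325,195,460,310)): print("jaw",*r)
for i in range(1,9):
    t=np.radians(th-8*i); p=a+.05*np.array([np.cos(t),np.sin(t)]); print(i*8,to_tool(np.r_[p-k,0],o)[:2])
E
```

```text
time_s: 23.57
tool_pos: [0.5433, -0.3289, 0.1006]
tool_rot: [-180.0, 0.4, 92.0]
force: [-0.2, -7.3, -2.4]
grip_width: 0.019
grasp_force: 50.0
time_s: 24.07
tool_pos: [0.585, -0.3144, 0.1006]
tool_rot: [180.0, 0.1, 92.1]
force: [0.6, -1.1, 1.7]
grip_width: 0.0188
grasp_force: 50.0
0.048650644972380405 81.4767450127046 [ 0.6425 -1.1189  1.669 ]
jaw [343.6 256. ] [567.2 -83.5] 207.2 30.3 2.3
jaw [412.2 252.4] [ 573.4 -232.6] 207.5 32.9 2.2
8 [-0.0004  0.007 ]
16 [-0.0031  0.0134]
24 [-0.0067  0.0194]
32 [-0.011   0.0249]
40 [-0.0161  0.0297]
48 [-0.0218  0.0337]
56 [-0.028   0.0369]
64 [-0.0345  0.0393]
```

```bash
python3 -m handwheel '-.001 .006 0 0 .01;-.003 .013 0 0 .01;-.003 .013 0 0 .01;-.003 .013 0 0 .01'
python3 -m handwheel '-.003 .006 0 0 .01;-.008 .012 0 0 .01;-.008 .012 0 0 .01;-.008 .012 0 0 .01'
python3 - <<'E'
from h import *
o=env.get_obs(); k=o["tool_pos"][:2]; a=np.array([.5778,-.3625]); e=k-a; th=np.degrees(np.arctan2(e[1],e[0])); print(np.linalg.norm(e),th,o["force"])
d=read_camera("top"); im=d["color"].astype(int)
for r in rects(d,(im.max(2)<100)&(im.max(2)-im.min(2)<25),0.051,200,(325,195,460,310)): print("jaw",*r)
for i in range(1,9):
    t=np.radians(th-5*i); p=a+.05*np.array([np.cos(t),np.sin(t)]); print(i*5,to_tool(np.r_[p-k,0],o)[:2])
E
```

```text
time_s: 24.45
tool_pos: [0.5967, -0.3172, 0.1005]
tool_rot: [-179.9, 0.0, 92.0]
force: [-3.1, -1.5, 2.7]
grip_width: 0.0188
grasp_force: 50.0
time_s: 24.78
tool_pos: [0.6076, -0.3229, 0.1004]
tool_rot: [-179.7, -0.2, 92.0]
force: [-8.4, 3.8, 6.5]
grip_width: 0.0188
grasp_force: 50.0
0.049533831174955766 52.99412727417727 [-8.4301  3.8381  6.5366]
jaw [343.3 256. ] [567.1 -82.8] 207.1 28.8 2.3
jaw [410.9 252.3] [ 573.4 -229.9] 207.3 32.9 2.2
5 [-0.0025  0.0036]
10 [-0.0057  0.0066]
15 [-0.0091  0.0093]
20 [-0.0128  0.0117]
25 [-0.0166  0.0138]
30 [-0.0206  0.0155]
35 [-0.0247  0.0169]
40 [-0.029   0.0179]
```

```bash
python3 -m handwheel '-.003 .003 0 0 .01;-.003 .003 0 0 .01;-.003 .003 0 0 .01;-.003 .003 0 0 .01'
python3 -m handwheel '-.003 .003 0 0 .01;-.003 .003 0 0 .01;-.003 .003 0 0 .01;-.003 .003 0 0 .01'
python3 -m handwheel '-.003 .003 0 0 .01;-.003 .003 0 0 .01;-.003 .003 0 0 .01;-.003 .003 0 0 .01'
python3 - <<'E'
from h import *
o=env.get_obs(); k=o["tool_pos"][:2]; a=np.array([.5778,-.3625]); e=k-a; th=np.degrees(np.arctan2(e[1],e[0])); print(np.linalg.norm(e),th,o["force"])
E
```

```text
time_s: 25.17
tool_pos: [0.6084, -0.3235, 0.1002]
tool_rot: [-179.5, -0.5, 92.1]
force: [-15.3, 8.4, 11.2]
grip_width: 0.0186
grasp_force: 50.0
time_s: 25.5
tool_pos: [0.6092, -0.3241, 0.1001]
tool_rot: [-179.1, -0.8, 92.1]
force: [-21.8, 14.8, 17.4]
grip_width: 0.019
grasp_force: 50.0
time_s: 25.83
tool_pos: [0.61, -0.3246, 0.0999]
tool_rot: [-178.8, -1.1, 92.1]
force: [-28.3, 19.3, 23.2]
grip_width: 0.0186
grasp_force: 50.0
0.04972889826573104 49.57433292081474 [-28.3056  19.2962  23.172 ]
```

It's clamped well past 10 N. I'll relax the command, release, and lift.

```bash
python3 -m handwheel '.003 -.003 0 0 .01;.006 -.006 0 0 .01;.006 -.006 0 0 .01;.006 -.006 0 0 .05;.006 -.006 0 0 .05;.006 -.006 0 0 .05;.006 -.006 0 0 .05;.006 -.006 0 0 .05'
python3 -m handwheel '0 0 -.03 0 .05;0 0 -.07 0 .05;.04 0 -.08 0 .05;.08 0 -.08 0 .05;.12 0 -.08 0 .05;.16 0 -.08 0 .05;.2 0 -.08 0 .05;.24 0 -.08 0 .05'
python3 -m handwheel '.04 0 0 0 .05;.08 0 0 0 .05;.12 0 0 0 .05;.14 0 0 0 .05;.14 0 0 0 .05;.14 0 0 0 .05'
python3 - <<'E'
from h import *
d=read_camera("top"); im=d["color"].astype(int)
cv2.imwrite('pics/t4.png',cv2.resize(d['color'][190:315,240:510],None,fx=2.9,fy=2.9,interpolation=cv2.INTER_CUBIC))
n,l,s,c=cv2.connectedComponentsWithStats((im.min(2)>190).astype(np.uint8))
for i in range(1,n):
  if s[i,4]>15 and 340<c[i][0]<430 and 195<c[i][1]<315: print(c[i],s[i,4],ray(d,*c[i],.056)[0][:2])
print('knob',rects(d,im.max(2)<45,.12,10,(455,210,505,285)))
go(.5555,.064,.18,90)
E
```

```text
time_s: 26.5
tool_pos: [0.6139, -0.326, 0.1005]
tool_rot: [179.9, -0.0, 92.1]
force: [0.4, 0.5, -0.1]
grip_width: 0.0443
grasp_force: 0.0
time_s: 27.17
tool_pos: [0.6045, -0.0842, 0.1807]
tool_rot: [179.9, -0.0, 92.1]
force: [0.3, 0.5, 0.7]
grip_width: 0.05
grasp_force: 0.0
time_s: 27.67
tool_pos: [0.5994, 0.0557, 0.1805]
tool_rot: [180.0, -0.0, 92.3]
force: [-0.7, -1.1, 0.5]
grip_width: 0.0499
grasp_force: 0.0
[400.7922 223.3636] 77 [ 0.6366 -0.2097]
[351.75 225.6 ] 80 [ 0.633  -0.1019]
[402.6    252.2667] 75 [ 0.5731 -0.2124]
[353.3649 254.0135] 74 [ 0.5706 -0.1045]
[404.3684 282.0132] 76 [ 0.5081 -0.2149]
[355.0256 285.    ] 78 [ 0.5028 -0.107 ]
knob [(array([457.6, 235.7]), array([ 605.2, -315.3]), 24.6, 14.2, -82.6)]
shift [ 0.0124 -0.0435  0.0006] turn 2.1 dist 0.045 rows 2
```

View pics/t4.png

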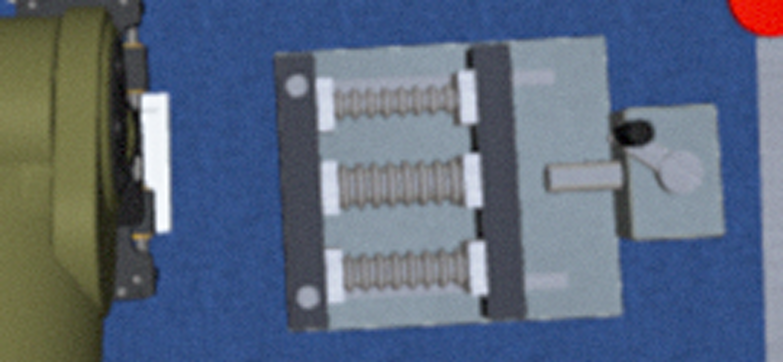

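All three are gripped: every end block touches both jaws, with centres near thin (0.635,-0.156), thick (0.572,-0.158) and mid (0.5055,-0.161). Now the coarse leaf, measured from the earlier picture.

```bash
python3 - <<'E'
from h import *
d=read_camera("top"); im=cv2.imread("pics/top0.png").astype(int)
# head: half-level edges along row and column through it
row=im[258:267,255:300].mean((0,2)); col=im[245:280,271:280].mean((1,2)); print(row.round()); print(col.round())
for u,z in ((270,.079),(264.4,.034),(291.6,.034)): print(u,ray(d,u,262,z)[0][:2])
for v in (256.2,268): print(v,ray(d,276,v,.079)[0][:2])
E
python3 -m handwheel '-.02 -.044 0 2.1 .04;-.02 -.044 0 2.1 .04;-.02 -.044 0 2.1 .04;-.02 -.044 0 2.1 .04;-.02 -.044 0 2.1 .04;-.02 -.044 0 2.1 .04'
python3 - <<'E'
from h import *
d=read_camera("wrist"); cv2.imwrite("pics/w2.png",d["color"]); print(env.get_obs()["tool_pos"],d["world_from_camera"])
E
```

```text
[ 86.  79. 108. 192. 242. 242. 217. 201. 232. 228. 208. 199. 202. 202.
 174. 101.  45.  40.  42.  43.  43.  42.  42.  43.  42.  37.  61. 132.
 185. 203. 204. 200. 198. 199. 201. 196. 197. 235. 242. 242. 242. 245.
 243. 178. 104.]
[241. 241. 241. 241. 241. 241. 241. 241. 241. 245. 245. 168.  70.  39.
  43.  43.  45.  44.  44.  45.  41.  37.  89. 191. 235. 173. 100.  82.
  84.  86.  84.  84.  88.  87.  87.]
270 [0.5556 0.0759]
264.4 [0.5551 0.0938]
291.6 [0.5544 0.0328]
256.2 [0.5679 0.063 ]
268 [0.5426 0.0632]
time_s: 28.27
tool_pos: [0.557, 0.0317, 0.1812]
tool_rot: [179.9, -0.0, 90.0]
force: [1.0, 0.1, -0.3]
grip_width: 0.0401
grasp_force: 0.0
[0.5569 0.0318 0.181 ] [[ 1.     -0.0014  0.0024  0.5562]
 [-0.0007 -0.9645 -0.264   0.1046]
 [ 0.0027  0.264  -0.9645  0.3256]
 [ 0.      0.      0.      1.    ]]
```

View pics/w2.png

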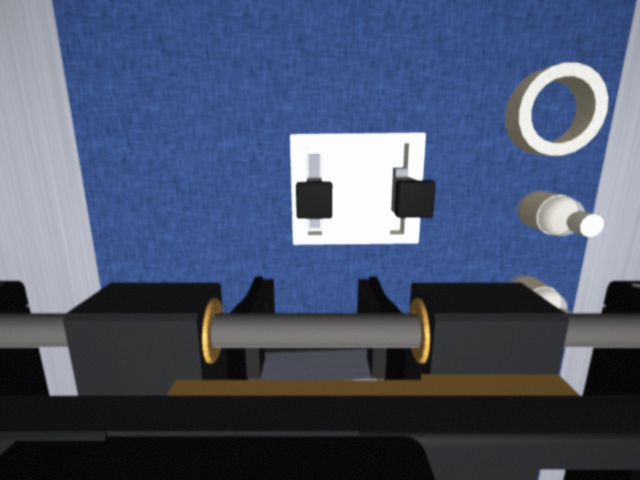

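The coarse leaf's head is at (314,199), its blade running vertically in the left slot; the fine leaf is at (414,198).

Run:
```python
from h import *
d=read_camera("wrist"); g=d["color"].max(2)
print(rects(d,g<60,.079,200,(280,160,345,240)))
print("row",g[200,288:340].tolist()); 
go(.5558,.0634,.052,90)
```

```text
[(array([314.3, 199.6]), array([555.6,  67.4]), 24.8, 23.1, -89.4)]
row [142, 138, 146, 183, 234, 251, 251, 233, 147, 64, 37, 36, 38, 40, 40, 36, 39, 38, 40, 39, 38, 38, 38, 40, 41, 41, 39, 40, 40, 39, 39, 39, 42, 41, 38, 38, 40, 39, 40, 41, 38, 39, 36, 46, 106, 205, 249, 253, 254, 254, 254, 254]
shift [ 0.0315 -0.0011  0.1288] turn 0.0 dist 0.133 rows 4
```

```bash
python3 -m handwheel '.032 -.001 .03 0 .04;.032 -.001 .06 0 .04;.032 -.001 .09 0 .04;.032 -.001 .115 0 .04;.032 -.001 .127 0 .04;.032 -.001 .128 0 .04;.032 -.001 .128 0 .04;.032 -.001 .128 0 .04' 40
python3 -m handwheel '0 0 0 0 .005;0 0 0 0 .005;0 0 0 0 .005;0 0 0 0 .005;0 0 0 0 .005;0 0 0 0 .005' 40
python3 - <<'E'
from h import *
d=read_camera("wrist"); cv2.imwrite("pics/w3.png",d["color"])
print(env.get_obs()["tool_pos"])
E
```

```text
time_s: 29.03
tool_pos: [0.5565, 0.0637, 0.0541]
tool_rot: [179.8, -0.0, 90.0]
force: [0.0, 0.9, -0.1]
grip_width: 0.0403
grasp_force: 0.0
time_s: 29.53
tool_pos: [0.5557, 0.0638, 0.0535]
tool_rot: [179.9, -0.0, 90.0]
force: [-0.1, -0.2, 4.6]
grip_width: 0.0251
grasp_force: 40.0
[0.5558 0.0638 0.0535]
```

View pics/w3.png

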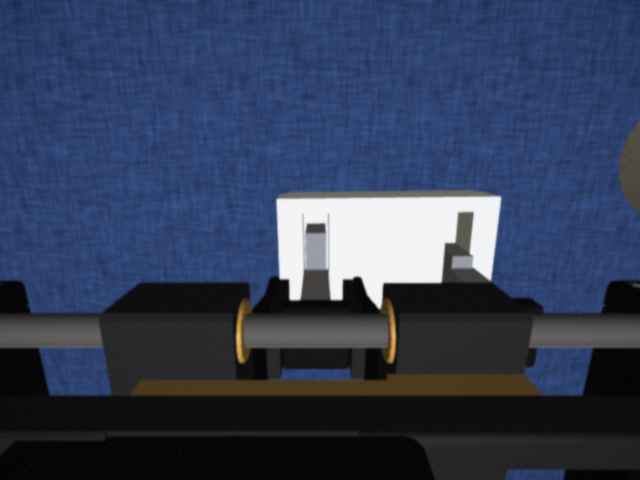

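The fingers straddle the leaf, but a width of 25 mm means they caught the 26 mm head. I'll open, go about 4 mm lower and close again.

```bash
python3 -m handwheel '0 0 0 0 .04;0 0 0 0 .04;0 0 0 0 .04;0 0 .002 0 .04;0 0 .004 0 .04;0 0 .004 0 .04;0 0 .004 0 .04;0 0 .004 0 .04'
python3 -m handwheel '0 0 0 0 .005;0 0 0 0 .005;0 0 0 0 .005;0 0 0 0 .005;0 0 0 0 .005;0 0 0 0 .005;0 0 0 0 .005;0 0 0 0 .005' 40
```

```text
time_s: 30.25
tool_pos: [0.5549, 0.0636, 0.0484]
tool_rot: [-180.0, 0.0, 90.0]
force: [0.2, -1.1, 0.3]
grip_width: 0.04
grasp_force: 0.0
time_s: 30.92
tool_pos: [0.5551, 0.0637, 0.0487]
tool_rot: [180.0, -0.0, 90.0]
force: [0.1, -0.2, -0.0]
grip_width: 0.0257
grasp_force: 40.0
```

Run:
```python
from h import *
d=read_camera("scene"); c=d["color"][150:300,270:430]; cv2.imwrite("pics/s2.png",cv2.resize(c,None,fx=4,fy=4,interpolation=cv2.INTER_CUBIC))
```

```text
(no output)
```

View pics/s2.png

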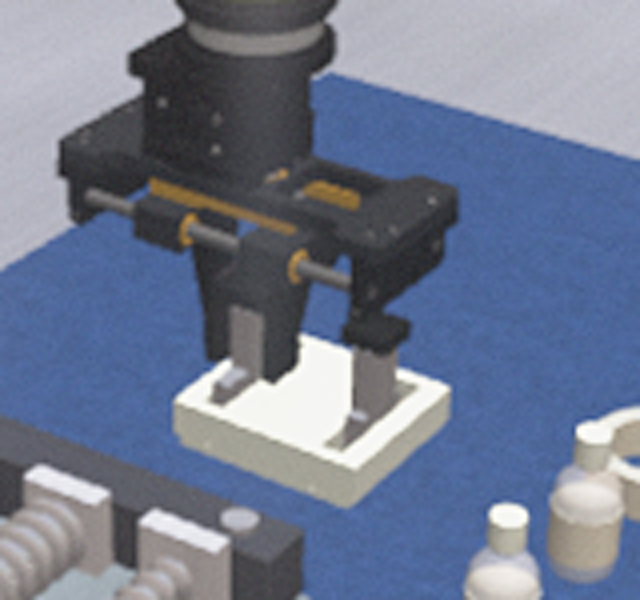

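The fingers still hold the black head, not the neck. I'll open and go lower, with the tips just above the stand top.

```bash
python3 -m handwheel '0 0 0 0 .04;0 0 0 0 .04;0 0 0 0 .04;0 0 .003 0 .04;0 0 .003 0 .04;0 0 .003 0 .04;0 0 .003 0 .04'
python3 -m handwheel '0 0 0 0 .005;0 0 0 0 .005;0 0 0 0 .005;0 0 0 0 .005;0 0 0 0 .005;0 0 0 0 .005;0 0 0 0 .005;0 0 0 0 .005' 40
```

```text
time_s: 31.55
tool_pos: [0.5549, 0.0636, 0.0455]
tool_rot: [-180.0, 0.0, 90.0]
force: [-0.4, -0.3, 0.6]
grip_width: 0.0403
grasp_force: 0.0
time_s: 32.22
tool_pos: [0.555, 0.0637, 0.0456]
tool_rot: [180.0, -0.0, 90.0]
force: [-0.4, 0.1, 0.7]
grip_width: 0.0255
grasp_force: 40.0
```

The pads run higher than the neck, so any vertical grip bears on the head, which is a firm, flat 26 mm hold. I'll raise the force, lift gently and check that it holds.

```bash
python3 -m handwheel '0 0 0 0 .005;0 0 -.01 0 .005;0 0 -.02 0 .005;0 0 -.03 0 .005;0 0 -.04 0 .005;0 0 -.04 0 .005;0 0 -.04 0 .005' 58
python3 - <<'E'
from h import *
d=read_camera("scene"); c=d["color"][150:300,270:430]; cv2.imwrite("pics/s3.png",cv2.resize(c,None,fx=4,fy=4,interpolation=cv2.INTER_CUBIC))
go(.6348,-.1558,.0456+.0375+.03,92)
E
```

```text
time_s: 32.8
tool_pos: [0.5556, 0.0639, 0.0867]
tool_rot: [179.9, -0.1, 90.0]
force: [-0.2, -1.0, -1.6]
grip_width: 0.0252
grasp_force: 58.0
shift [-0.2196  0.0799 -0.0273] turn -2.0 dist 0.235 rows 6
```

View pics/s3.png

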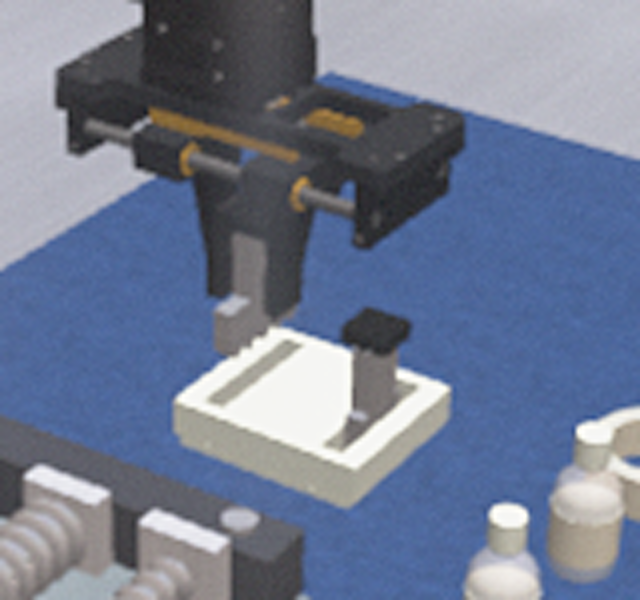

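The leaf is lifted upright in the fingers, with its teeth visible at about (240,345). I'll carry it over the thin spindle.

```bash
python3 -m handwheel '0 0 -.03 0 .005;-.02 .007 -.05 0 .005;-.055 .02 -.06 0 .005;-.09 .033 -.06 0 .005;-.125 .045 -.06 0 .005;-.16 .058 -.06 -1 .005;-.195 .071 -.06 -2 .005;-.22 .08 -.06 -2 .005'
python3 -m handwheel '0 0 0 0 .005;0 0 0 0 .005;0 0 .015 0 .005;0 0 .03 0 .005;0 0 .03 0 .005;0 0 .03 0 .005;0 0 .03 0 .005;0 0 .03 0 .005'
python3 -c "
from h import *
go(.6348,-.1558,.0831,92)"
```

```text
time_s: 33.52
tool_pos: [0.6347, -0.1602, 0.1448]
tool_rot: [-179.9, 0.1, 91.9]
force: [0.8, -0.1, -0.1]
grip_width: 0.0251
grasp_force: 58.0
time_s: 34.18
tool_pos: [0.6355, -0.1558, 0.1166]
tool_rot: [179.9, -0.0, 92.0]
force: [0.1, 1.0, -1.0]
grip_width: 0.0253
grasp_force: 58.0
shift [-0.     -0.0007  0.0335] turn 0.0 dist 0.034 rows 1
```

```bash
python3 -m handwheel '0 -.0007 .01 0 .005;0 -.0007 .02 0 .005;0 -.0007 .028 0 .005;0 -.0007 .028 0 .005;0 -.0007 .03 0 .005;0 -.0007 .03 0 .005'
python3 -m handwheel '0 0 .001 0 .005;0 0 .002 0 .005;0 0 .003 0 .005;0 0 .003 0 .005'
python3 -m handwheel '0 0 .001 0 .005;0 0 .001 0 .005;0 0 .001 0 .005'
```

```text
time_s: 34.68
tool_pos: [0.634, -0.1565, 0.085]
tool_rot: [-180.0, 0.0, 92.0]
force: [0.2, 0.0, -1.2]
grip_width: 0.0251
grasp_force: 58.0
time_s: 35.02
tool_pos: [0.6345, -0.1565, 0.0829]
tool_rot: [180.0, 0.0, 92.0]
force: [0.2, -0.0, 0.2]
grip_width: 0.0252
grasp_force: 58.0
time_s: 35.27
tool_pos: [0.6347, -0.1566, 0.0826]
tool_rot: [179.9, 0.0, 92.0]
force: [-1.6, 0.6, 5.1]
grip_width: 0.0252
grasp_force: 58.0
```

Contact came at z = 0.0827 against 0.0831 expected for full seating (ridge tops would be at 0.0876), so it's seated. I'll press lightly and hold.

```bash
python3 -m handwheel '0 0 .001 0 .005;0 0 .001 0 .005;0 0 .001 0 .005;0 0 .001 0 .005;0 0 .001 0 .005;0 0 .001 0 .005;0 0 .001 0 .005;0 0 .001 0 .005'
python3 -m handwheel '0 0 0 0 .005;0 0 0 0 .005;0 0 0 0 .005;0 0 0 0 .005;0 0 0 0 .005;0 0 0 0 .005;0 0 0 0 .005;0 0 0 0 .005'
python3 -c "
from h import *
d=read_camera('scene'); cv2.imwrite('pics/s4.png',cv2.resize(d['color'][200:350,210:370],None,fx=4,fy=4,interpolation=cv2.INTER_CUBIC))"
```

```text
time_s: 35.93
tool_pos: [0.6349, -0.1567, 0.0825]
tool_rot: [179.9, -0.0, 92.0]
force: [-3.6, -0.1, 9.6]
grip_width: 0.0252
grasp_force: 57.9
time_s: 36.6
tool_pos: [0.6349, -0.1567, 0.0825]
tool_rot: [179.9, -0.0, 92.0]
force: [-2.2, -0.0, 10.1]
grip_width: 0.025
grasp_force: 57.9
```

View pics/s4.png

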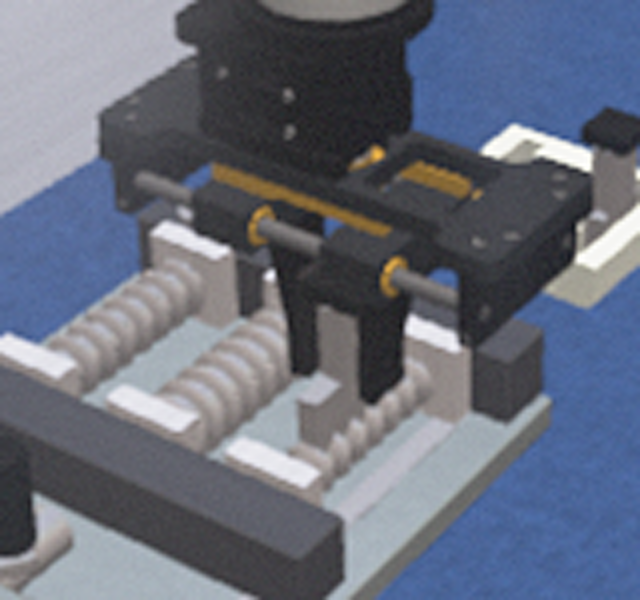

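The leaf stands upright with its teeth in the thin spindle's thread, at about (330,420), and it held for over a second. The mid spindle is next.

```bash
python3 -m handwheel '0 0 -.015 0 .005;0 0 -.035 0 .005;0 -.02 -.045 0 .005;0 -.05 -.045 0 .005;0 -.08 -.045 0 .005;0 -.11 -.045 0 .005;0 -.129 -.045 0 .005;0 -.129 -.045 0 .005'
python3 -m handwheel '0 0 0 0 .005;0 0 0 0 .005;0 0 .01 0 .005;0 0 .02 0 .005;0 0 .02 0 .005;0 0 .02 0 .005;0 0 .02 0 .005'
python3 -c "
from h import *
go(.5055,-.1617,.0855,92.1)"
```

```text
time_s: 37.32
tool_pos: [0.501, -0.1615, 0.1253]
tool_rot: [-179.9, -0.2, 91.8]
force: [0.9, -0.2, -1.0]
grip_width: 0.0253
grasp_force: 58.0
time_s: 37.9
tool_pos: [0.5052, -0.161, 0.105]
tool_rot: [-179.9, 0.0, 92.0]
force: [-0.1, -0.3, -0.9]
grip_width: 0.0255
grasp_force: 58.0
shift [-0.0007  0.0003  0.0195] turn -0.1 dist 0.02 rows 1
```

```bash
python3 -m handwheel '-.0006 .0003 .008 0 .005;-.0006 .0003 .015 0 .005;-.0006 .0003 .017 0 .005;-.0006 .0003 .018 0 .005;-.0006 .0003 .018 0 .005;-.0006 .0003 .018 0 .005'
python3 -m handwheel '0 0 .001 0 .005;0 0 .0015 0 .005;0 0 .002 0 .005;0 0 .002 0 .005;0 0 .002 0 .005;0 0 .002 0 .005'
```

```text
time_s: 38.4
tool_pos: [0.5057, -0.1615, 0.0876]
tool_rot: [180.0, -0.0, 92.0]
force: [0.1, -0.1, -0.3]
grip_width: 0.0249
grasp_force: 58.0
time_s: 38.9
tool_pos: [0.5058, -0.1615, 0.0858]
tool_rot: [180.0, -0.0, 92.0]
force: [0.0, 0.2, 1.1]
grip_width: 0.0252
grasp_force: 58.0
```

```bash
python3 -m handwheel '0 0 .001 0 .005;0 0 .002 0 .005;0 0 .002 0 .005;0 0 .002 0 .005;0 0 .002 0 .005;0 0 .002 0 .005;0 0 .002 0 .005;0 0 .002 0 .005'
python3 -m handwheel '0 0 0 0 .005;0 0 0 0 .005;0 0 0 0 .005;0 0 0 0 .005;0 0 0 0 .005;0 0 0 0 .005;0 0 0 0 .005;0 0 0 0 .005'
python3 -m handwheel '0 0 0 0 .005;0 0 0 0 .005;0 0 0 0 .005;0 0 0 0 .005'
```

```text
time_s: 39.57
tool_pos: [0.5063, -0.1618, 0.0854]
tool_rot: [179.9, -0.0, 92.0]
force: [-3.8, 1.3, 13.1]
grip_width: 0.0253
grasp_force: 57.9
time_s: 40.23
tool_pos: [0.5063, -0.1617, 0.0854]
tool_rot: [179.9, -0.0, 92.0]
force: [-4.2, 0.4, 13.5]
grip_width: 0.0257
grasp_force: 57.9
time_s: 40.57
tool_pos: [0.5063, -0.1618, 0.0854]
tool_rot: [179.9, -0.0, 92.0]
force: [-3.8, 0.4, 13.2]
grip_width: 0.025
grasp_force: 57.9
```

Seated at 0.0854, with 0.0855 expected. The thick one is last.

```bash
python3 -m handwheel '0 0 -.015 0 .005;0 0 -.035 0 .005;0 .02 -.045 0 .005;0 .045 -.045 0 .005;0 .065 -.045 0 .005;0 .065 -.045 0 .005;0 .065 -.045 0 .005;0 .065 -.045 0 .005'
python3 -m handwheel '0 0 .01 0 .005;0 0 .019 0 .005;0 0 .019 0 .005;0 0 .019 0 .005;0 0 .019 0 .005'
python3 -c "
from h import *
go(.5718,-.1592,.0885,92)"
```

```text
time_s: 41.23
tool_pos: [0.5694, -0.1595, 0.1278]
tool_rot: [-179.9, 0.0, 92.0]
force: [-0.1, 0.1, -1.0]
grip_width: 0.0253
grasp_force: 58.0
time_s: 41.65
tool_pos: [0.5702, -0.1592, 0.1094]
tool_rot: [-180.0, -0.0, 92.0]
force: [0.2, -0.1, -0.6]
grip_width: 0.0254
grasp_force: 58.0
shift [-0.      0.0016  0.0209] turn -0.0 dist 0.021 rows 1
```

```bash
python3 -m handwheel '0 .0012 .008 0 .005;0 .0012 .015 0 .005;0 .0012 .018 0 .005;0 .0012 .019 0 .005;0 .0012 .019 0 .005;0 .0012 .019 0 .005'
python3 -m handwheel '0 0 .001 0 .005;0 0 .002 0 .005;0 0 .003 0 .005;0 0 .0035 0 .005;0 0 .004 0 .005;0 0 .004 0 .005;0 0 .004 0 .005;0 0 .004 0 .005'
python3 -m handwheel '0 0 0 0 .005;0 0 0 0 .005;0 0 0 0 .005;0 0 0 0 .005;0 0 0 0 .005;0 0 0 0 .005;0 0 0 0 .005;0 0 0 0 .005'
```

```text
time_s: 42.15
tool_pos: [0.5718, -0.1592, 0.0905]
tool_rot: [-180.0, 0.0, 92.0]
force: [0.3, 0.1, -1.1]
grip_width: 0.0254
grasp_force: 58.0
time_s: 42.82
tool_pos: [0.5725, -0.1594, 0.0886]
tool_rot: [179.9, -0.0, 92.0]
force: [-3.1, 1.2, 10.1]
grip_width: 0.0253
grasp_force: 57.9
time_s: 43.48
tool_pos: [0.5724, -0.1593, 0.0886]
tool_rot: [179.9, -0.0, 92.0]
force: [-2.7, 1.0, 10.5]
grip_width: 0.0248
grasp_force: 57.9
```

```bash
python3 -m handwheel '0 0 0 0 .005;0 0 0 0 .005;0 0 0 0 .005;0 0 0 0 .005;0 0 0 0 .005;0 0 -.015 0 .005;0 0 -.035 0 .005;0 0 -.06 0 .005'
python3 -m handwheel '.035 -.001 0 0 .005;.075 -.003 0 1 .005;.115 -.005 0 2 .005;.155 -.006 0 2 .005;.195 -.008 0 2 .005;.215 -.009 0 2 .005;.2235 -.009 0 2 .005;.2235 -.009 0 2 .005'
python3 -m handwheel '0 0 0 0 .005;0 0 0 0 .005;0 0 .02 0 .005;0 0 .04 0 .005;0 0 .05 0 .005;0 0 .05 0 .005;0 0 .05 0 .005;0 0 .05 0 .005'
python3 -c "
from h import *
go(.5554,.0637,.0456,90)"
```

```text
time_s: 44.15
tool_pos: [0.5707, -0.1588, 0.146]
tool_rot: [-179.8, -0.0, 92.0]
force: [-0.1, 0.5, -1.4]
grip_width: 0.0252
grasp_force: 58.0
time_s: 44.82
tool_pos: [0.5548, 0.0669, 0.1465]
tool_rot: [180.0, -0.1, 90.3]
force: [0.8, 0.6, -0.7]
grip_width: 0.0248
grasp_force: 58.0
time_s: 45.48
tool_pos: [0.5559, 0.0631, 0.0976]
tool_rot: [179.9, -0.0, 89.9]
force: [0.2, -0.5, -0.0]
grip_width: 0.0253
grasp_force: 58.0
shift [ 0.0006 -0.0006  0.052 ] turn -0.1 dist 0.052 rows 2
```

```bash
python3 -m handwheel '0 -.0005 .015 0 .005;0 -.0005 .027 0 .005;0 -.0005 .028 0 .005;0 -.0005 .028 0 .005;0 -.0005 .028 0 .005;0 -.0005 .028 0 .005'
python3 -c "
from h import *
go(.5554,.0637,.0456,90)"
```

```text
time_s: 45.98
tool_pos: [0.5551, 0.064, 0.0693]
tool_rot: [179.9, -0.0, 90.0]
force: [-0.4, 0.5, -1.1]
grip_width: 0.0253
grasp_force: 58.0
shift [-0.0003  0.0002  0.0237] turn -0.0 dist 0.024 rows 1
```

```bash
python3 -m handwheel '0 .0003 .004 0 .005;0 .0003 .008 0 .005;0 .0003 .012 0 .005;0 .0003 .015 0 .005;0 .0003 .018 0 .005;0 .0003 .021 0 .005;0 .0003 .022 0 .005;0 .0003 .022 0 .005'
python3 -m handwheel '0 0 .001 0 .005;0 0 .0015 0 .005;0 0 .0015 0 .005;0 0 .0015 0 .005'
```

```text
time_s: 46.65
tool_pos: [0.5546, 0.0639, 0.0462]
tool_rot: [-180.0, 0.0, 90.0]
force: [-0.0, 0.2, -1.5]
grip_width: 0.0254
grasp_force: 58.0
time_s: 46.98
tool_pos: [0.5551, 0.0639, 0.0455]
tool_rot: [180.0, -0.0, 90.0]
force: [-0.7, 0.4, 3.3]
grip_width: 0.0253
grasp_force: 58.0
```

The leaf is back on the slot floor. I'll release it, look, and go to the knob.

```bash
python3 -m handwheel '0 0 0 0 .04;0 0 0 0 .04;0 0 0 0 .04;0 0 0 0 .04;0 0 -.03 0 .04;0 0 -.07 0 .04;0 0 -.11 0 .04;0 0 -.14 0 .04'
python3 -m handwheel '-.03 .004 0 0 .05;-.07 .01 0 0 .05;-.11 .016 0 0 .05;-.15 .021 0 0 .05;-.19 .027 0 0 .05;-.23 .032 0 0 .05;-.27 .038 0 0 .05;-.31 .044 0 0 .05'
python3 -m handwheel '-.03 .004 0 0 .05;-.06 .008 0 0 .05;-.078 .011 0 0 .05;-.078 .011 0 0 .05;-.078 .011 0 0 .05;-.078 .011 0 0 .05'
python3 - <<'E'
from h import *
d=read_camera("scene"); cv2.imwrite('pics/s5.png',cv2.resize(d['color'][140:440,110:510],None,fx=2,fy=2,interpolation=cv2.INTER_CUBIC))
go(.6102,-.3244,.101,90)
E
```

```text
time_s: 47.65
tool_pos: [0.5556, 0.0637, 0.1881]
tool_rot: [179.8, -0.0, 90.0]
force: [0.4, 0.5, 0.3]
grip_width: 0.0402
grasp_force: 0.0
time_s: 48.32
tool_pos: [0.5988, -0.2478, 0.185]
tool_rot: [180.0, -0.0, 90.0]
force: [1.7, -0.0, 0.7]
grip_width: 0.0498
grasp_force: 0.0
time_s: 48.82
tool_pos: [0.61, -0.3228, 0.1846]
tool_rot: [-180.0, -0.1, 90.0]
force: [0.6, 0.4, 0.6]
grip_width: 0.0498
grasp_force: 0.0
shift [-0.0023 -0.0001  0.0837] turn 0.1 dist 0.084 rows 3
```

View pics/s5.png

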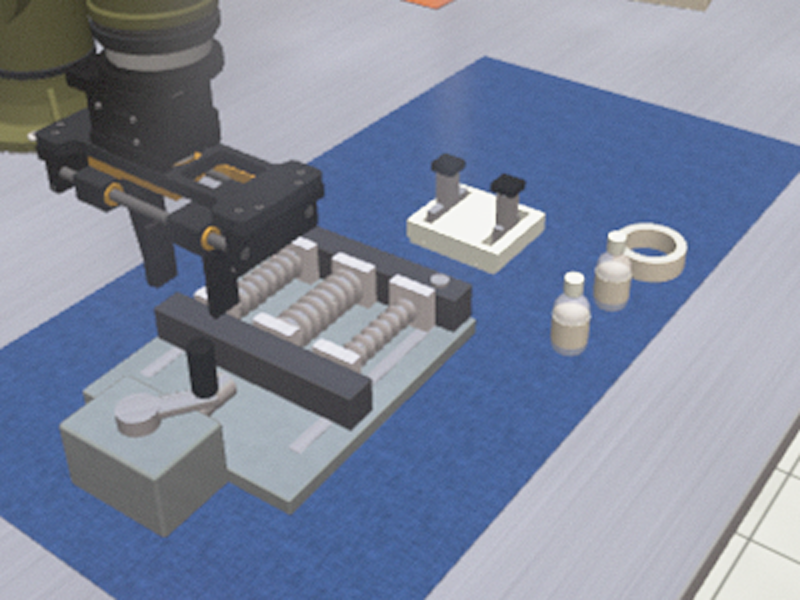

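The coarse leaf stands upright in its slot at (447,185). The spindles are still clamped and the knob at (202,368) is below the gripper. I'll grip the knob.

```bash
python3 -m handwheel '-.002 0 .03 0 .05;-.002 0 .06 0 .05;-.002 0 .08 0 .05;-.002 0 .083 0 .05;-.002 0 .083 0 .05;-.002 0 .083 0 .01;-.002 0 .083 0 .01;-.002 0 .083 0 .01' 50
python3 -m handwheel '0 0 0 0 .01;0 0 0 0 .01;0 0 0 0 .01;0 0 0 0 .01' 50
python3 - <<'E'
from h import *
o=env.get_obs(); k=o["tool_pos"][:2]; a=np.array([.5778,-.3625]); e=k-a
th=np.degrees(np.arctan2(e[1],e[0])); print(k,np.linalg.norm(e),th)
prev=k
for i in range(1,25):
    t=np.radians(th+12.5*i); p=a+.05*np.array([np.cos(t),np.sin(t)]); print(i,to_tool(np.r_[p-prev,0],o).round(4)[:2])
    if i%8==0: prev=p
E
```

```text
time_s: 49.53
tool_pos: [0.6108, -0.3265, 0.1041]
tool_rot: [179.8, 0.1, 90.0]
force: [0.4, 0.4, -0.7]
grip_width: 0.0371
grasp_force: 0.0
time_s: 49.87
tool_pos: [0.6071, -0.327, 0.1029]
tool_rot: [-179.8, -0.1, 89.9]
force: [-6.8, 1.0, 7.0]
grip_width: 0.019
grasp_force: 50.0
[ 0.6071 -0.327 ] 0.04603750312820469 50.54441510070511
1 [ 0.009  -0.0066]
2 [ 0.0128 -0.0168]
3 [ 0.0144 -0.0276]
4 [ 0.0135 -0.0384]
5 [ 0.0104 -0.0488]
6 [ 0.005  -0.0583]
7 [-0.0022 -0.0664]
8 [-0.0111 -0.0728]
9 [-0.01   -0.0043]
10 [-0.0207 -0.0063]
11 [-0.0316 -0.0059]
12 [-0.0421 -0.0032]
13 [-0.0518  0.0017]
14 [-0.0603  0.0086]
15 [-0.067   0.0172]
16 [-0.0717  0.027 ]
17 [-0.0025  0.0106]
18 [-0.0026  0.0215]
19 [-0.0003  0.0321]
20 [0.0042 0.0421]
21 [0.0107 0.0508]
22 [0.019  0.0578]
23 [0.0286 0.063 ]
24 [0.039  0.0659]
```

```bash
python3 -m handwheel '.007 -.006 0 0 .01;.011 -.016 0 0 .01;.012 -.027 0 0 .01;.011 -.038 0 0 .01;.008 -.048 0 0 .01;.003 -.058 0 0 .01;-.004 -.066 0 0 .01;-.012 -.072 0 0 .01'
python3 -m handwheel '-.01 -.004 0 0 .01;-.021 -.006 0 0 .01;-.032 -.006 0 0 .01;-.042 -.003 0 0 .01;-.052 .002 0 0 .01;-.06 .009 0 0 .01;-.067 .017 0 0 .01;-.072 .027 0 0 .01'
python3 - <<'E'
from h import *
o=env.get_obs(); k=o["tool_pos"][:2]; a=np.array([.5778,-.3625]); e=k-a
th=np.degrees(np.arctan2(e[1],e[0])); print(k,np.linalg.norm(e),th,o["force"])
for i in range(1,11):
    t=np.radians(th+10*i); p=a+.05*np.array([np.cos(t),np.sin(t)]); print(th+10*i,to_tool(np.r_[p-k,0],o).round(4)[:2])
E
```

```text
time_s: 50.53
tool_pos: [0.54, -0.337, 0.103]
tool_rot: [179.7, -0.1, 90.1]
force: [4.3, 3.1, 1.3]
grip_width: 0.0194
grasp_force: 50.0
time_s: 51.2
tool_pos: [0.56, -0.4146, 0.1031]
tool_rot: [-179.7, 0.2, 89.7]
force: [-6.5, -2.1, 5.3]
grip_width: 0.0189
grasp_force: 50.0
[ 0.56   -0.4146] 0.05507977412632458 -108.86295781500671 [-6.5014 -2.1183  5.2659]
-98.86295781500671 [0.0028 0.0101]
-88.86295781500671 [0.0022 0.0188]
-78.86295781500671 [0.0032 0.0274]
-68.86295781500671 [0.0057 0.0358]
-58.86295781500671 [0.0095 0.0436]
-48.86295781500671 [0.0147 0.0506]
-38.86295781500671 [0.021  0.0566]
-28.86295781500671 [0.0283 0.0615]
-18.86295781500671 [0.0363 0.0649]
-8.862957815006709 [0.0448 0.067 ]
```

```bash
python3 -m handwheel '.002 .01 0 0 .01;.002 .019 0 0 .01;.003 .027 0 0 .01;.006 .036 0 0 .01;.01 .044 0 0 .01;.015 .051 0 0 .01;.021 .057 0 0 .01;.026 .06 0 0 .01'
python3 -m handwheel '0 0 0 0 .01;0 0 0 0 .01;0 0 0 0 .01'
python3 - <<'E'
from h import *
o=env.get_obs(); k=o["tool_pos"][:2]; a=np.array([.5778,-.3625]); e=k-a
th=np.degrees(np.arctan2(e[1],e[0])); print(k,np.linalg.norm(e),th,o["force"])
for i in range(1,7):
    t=np.radians(th+5*i); p=a+.05*np.array([np.cos(t),np.sin(t)]); print(th+5*i,to_tool(np.r_[p-k,0],o).round(4)[:2])
E
```

```text
time_s: 51.87
tool_pos: [0.6247, -0.3882, 0.1032]
tool_rot: [179.9, 0.4, 89.9]
force: [0.1, -5.3, 1.3]
grip_width: 0.0188
grasp_force: 50.0
time_s: 52.12
tool_pos: [0.6256, -0.3861, 0.1032]
tool_rot: [179.8, 0.2, 89.9]
force: [3.3, -4.5, 1.4]
grip_width: 0.0188
grasp_force: 50.0
[ 0.6256 -0.3861] 0.05325785108621961 -26.249545919269355 [ 3.2649 -4.4654  1.3999]
-21.249545919269355 [ 0.0054 -0.0012]
-16.249545919269355 [0.0096 0.0002]
-11.249545919269355 [0.0138 0.0013]
-6.249545919269355 [0.0181 0.0019]
-1.2495459192693552 [0.0225 0.0022]
3.750454080730645 [0.0268 0.0021]
```

```bash
python3 -m handwheel '.006 -.001 0 0 .01;.01 0 0 0 .01;.014 .001 0 0 .01;.017 .001 0 0 .01;.017 .001 0 0 .01;.017 .001 0 0 .01'
python3 - <<'E'
from h import *
o=env.get_obs(); e=o["tool_pos"][:2]-[.5778,-.3625]; print(np.linalg.norm(e),np.degrees(np.arctan2(e[1],e[0])),o["force"])
E
```

```text
time_s: 52.62
tool_pos: [0.6287, -0.3671, 0.1033]
tool_rot: [179.6, 0.1, 90.1]
force: [7.0, -2.5, -0.4]
grip_width: 0.0188
grasp_force: 50.0
0.051065797056671414 -5.160509267938696 [ 7.0463 -2.5449 -0.392 ]
```

```bash
python3 -m handwheel '0 0 0 0 .05;0 0 0 0 .05;0 0 0 0 .05;0 0 0 0 .05;0 0 -.03 0 .05;0 0 -.07 0 .05;0 0 -.1 0 .05;0 0 -.12 0 .05'
python3 -m handwheel '.04 -.01 0 0 .05;.08 -.02 0 0 .05;.12 -.03 0 0 .05;.16 -.04 0 0 .05;.2 -.05 0 0 .05;.24 -.06 0 0 .05;.28 -.07 0 0 .05;.32 -.08 0 0 .05'
python3 -m handwheel '.04 0 0 0 .05;.08 0 0 0 .05;.12 0 0 0 .05;.16 0 0 0 .05;.2 0 0 0 .05;.2 0 0 0 .05;.2 0 0 0 .05;.2 0 0 0 .05'
python3 - <<'E'
from h import *
d=read_camera("top"); im=d["color"].astype(int)
cv2.imwrite('pics/t6.png',cv2.resize(d['color'][150:320,230:510],None,fx=2.8,fy=2.8,interpolation=cv2.INTER_CUBIC))
for r in rects(d,(im.max(2)<100)&(im.max(2)-im.min(2)<25),0.051,200,(325,195,460,310)): print("jaw",*r)
E
```

```text
time_s: 53.28
tool_pos: [0.6257, -0.3679, 0.2256]
tool_rot: [179.9, 0.1, 89.9]
force: [0.6, -0.7, 0.9]
grip_width: 0.0494
grasp_force: 0.0
time_s: 53.95
tool_pos: [0.5442, -0.0455, 0.2217]
tool_rot: [-179.9, -0.0, 90.0]
force: [0.6, 0.7, -0.3]
grip_width: 0.0501
grasp_force: 0.0
time_s: 54.62
tool_pos: [0.5454, 0.152, 0.2217]
tool_rot: [-179.9, 0.1, 90.0]
force: [0.4, -0.4, 0.3]
grip_width: 0.0497
grasp_force: 0.0
jaw [343.4 255.8] [567.2 -82.8] 207.3 28.8 2.3
jaw [424.5 251.5] [ 574. -262.] 207.1 35.2 2.2
```

View pics/t6.png

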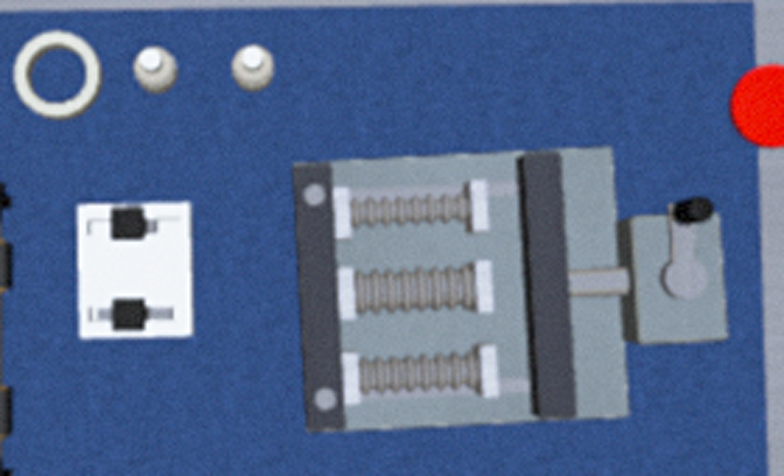

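The jaw is fully open, with its face at x≈525 in the crop. All three spindles lie loose on the bed, both leaves stand in their slots and the bystanders haven't moved. I'll hand it in.

```bash
python3 -c "
from cell import env
print(env.sign_off())"
```

```text
the job is handed in; nothing more can be done
None
```

The job is done and handed in at about 55 s: all three spindles were clamped and the coarse leaf seated on thin, mid and thick in order and held about a second each; the leaf, held by its head because the fingers would not close on its neck, is back upright in its slot, the vise is open with the spindles loose on its bed, and the judge's verdict was not shown.

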